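# Zero the bench comparator on its master and put the spacer in

### The job

Zero the bench comparator on the steel master: slide the master in between plunger and anvil, home against the anvil and the end stop, let go, and turn the bezel until the red zero mark stands under the needle. Then stand the master back in its wooden tray, set down softly, and slide the brass spacer home in its place and let go, so that the needle shows its error from that zero. Feel the blocks home gently, never hard against the gauge, and leave the other things alone.

Things in the scene. Friction and masses are not known exactly. Their poses are not given: they have to be found in the camera images.
- comparator: Bench comparator, fixed: iron base 130 x 210 mm (x, y). Origin under the middle of the base, at bench level. Measuring axis along its y, at x = 0, 42 mm above the bench. Blocks stand on its steel work table, 28 mm above the bench, x -60 to 50, y -74 to -22 mm; they go in from the -x side: at x = -33 mm a block is clear of the plunger, home its centre is at x = 0.
- anvil: Fixed anvil: upright steel face in the comparator's plane y = -60 mm, x -52 to 30 mm, 26 mm high, bracket behind it to y = -86 mm. Its frame is the comparator's. Measured positions are too rough to seat a block: feel for it. Over 20 N between block and anvil or stop is too hard.
- end_stop: End of the stop screw, 9 mm thick, pointing to -x, 9 mm above the work table; comparator x = 16, y = -45 mm; its frame is the comparator's. A block home meets it with its +x face, again by feel. The post behind it (x 32 to 46 mm) is 17 mm high above the work table, so a finger ahead of the block must stay 20 mm above the table.
- plunger_tip (a point): Tip of the sprung plunger: shallow dome of 20 mm radius, 20 mm across, pointing to -y, free about 28 mm from the anvil (0.5 mm either way, as the indicator happens to be clamped). Gives 1.1 to 1.4 N. A block slid along the anvil to +x pushes it back with its edge (1 to 3 N of push, more if it drags on the table). It is too weak to push a block home sideways: the block must be pressed to the anvil.
- dial_centre (a point): Centre of the dial that lies face up on the comparator's +y side, at the top of its bezel, 61 mm above the bench, 112 mm from the anvil. The bezel (dark knurled rim, 58 mm across, 11 mm high) and the white face turn together about the vertical; friction about 0.06 N m. Grip it from above across its diameter, in any direction. The body below it is 54 mm across.
- bezel (a joint): Angle of the bezel's red zero mark, clockwise from above positive, radians; 0 is the needle's rest direction, 1.2 rad anticlockwise of the comparator's +y. It stays where it is left.
- needle (a joint): Angle of the black needle, clockwise from above positive, from the same 0 as the bezel's: 0 with the plunger free, growing 0.628 rad for each mm that the plunger is pushed in. Zeroed when bezel and needle angles are equal.
- zero_mark (a point): The red zero mark on the dial face, 22 mm from the dial's centre; turns with the bezel. The point's y axis points outward.
- needle_tip (a point): The tip of the needle, 22 mm from the dial's centre. The point's y axis points outward along the needle.
- master_c (a point): Centre (half-way up) of the loose master block: ground steel with a blue band near its top, 32 mm (x) x 30 mm (y, the measured size) x 56 mm high, 0.4 kg or so. Its y goes along the measuring axis, so it is gripped across its x faces, in its upper half, fingers along the comparator's x.
- spacer_c (a point): Centre (half-way up) of the loose brass spacer, the part to be gauged: 32 mm (x) x nominally 30 mm (y, the size to be gauged; it may be a millimetre or so off) x 56 mm high, 0.4 kg or so, two dark holes in its top. Goes in the gauge as the master does.
- master_tray: The master's fixed wooden tray, 150 x 100 mm (x, y), rim 16 mm high, inner floor 6 mm above the bench. Origin at the middle of its underside.
- part_tray: Fixed grey plastic tray, 190 x 104 mm, rim 18 mm high, inner floor 5 mm above the bench, in which the brass spacer and a white plastic spacer (30 x 40 x 22 mm) stand. Origin at the middle of its underside.
- white_spacer: White plastic spacer in the grey tray: leave alone.
- setting_ring: Steel setting ring, 60 mm across, 18 mm high: leave alone.
- loupe: Black loupe standing on the bench, 38 mm across and high: leave alone.
Not all that is in view belongs to the job. Leave any pink or turquoise look-alike of the comparator alone.

How it is judged:
By the outcome, as a careful person would: the job done as asked, in the order asked, and still so for the second after the job is handed in, with the robot touching nothing.
It also fails if it takes over 72 s, if anything falls off the work surface, if the arm or the gripper's body presses on something with over 40 N, if the wrist force passes 120 N, or if a joint passes its speed limit or range.

### The arm

A 6-joint arm with a two-finger parallel gripper is mounted at the origin on the work surface. World frame = base frame: x ahead of the robot, y to its left, z up, the work surface at z = 0. Lengths are in mm, angles in rad, forces in N, time in s.
With the tool pointing down it reaches from about 300 to 875 mm from the base axis. Payload 4.2 kg.
Tool frame: the origin (TCP) lies at the very end of the fingers, on their centre line; the grasp point (between the pads) lies 19 mm behind it; z points along the fingers, y is the line along which they close (so a half turn about z gives the same grasp; the last joint's range is limited). The gripper opens to 85 mm and grips with 20 to 120 N. Pads are 22 mm wide; open, the fingers measure 114 mm over their backs; the gripper's body (76 mm by 85 mm) begins 54 mm behind the grasp point. The pads swing forward as they close: fully open they stand 13 mm farther back than shut.
Start: joints at [-1.221, 0.32, 1.565, -0, 1.257, -0.02], TCP at [207.825, -536.144, 231.338] pointing down, gripper open.
Joint ranges: [-3.11, 3.11], [-0.84, 2.01], [0.21, 2.61], [-1.34, 4.49], [0.05, 2.63], [-2.56, 2.56]. Speed limits (rad/s): [2.57, 2.57, 3.14, 3.14, 3.14, 3.14].

### API

Orientations are given as a unit quaternion [x, y, z, w].
In Python, from bench import status, get_image, camera_model, sign_off, spotter gives the robot as it stands.
- The arm moves only by the tool move_arm, never from a script. Its argument "rows" is a list of rows, each an object with "dr": the turn, a rotation vector about the tool's x, y, z normalised to -1 to 1, where 1 is 60 degrees, a list of three; "dp": the shift along the tool's x, y, z normalised to -1 to 1, where 1 is 120 mm, a list of three; "hand": the gripper command: -1 is shut, 1 is fully open, values between are in proportion. A call has exactly 10 rows; each row is the pose to reach, as a shift and turn from the pose commanded when the call began, along the tool's axes at that moment; what a row does not reach only later rows make up. A row lasts 1/12 s, in which the tool goes at most 41.7 mm and 7.16 degrees, less where a joint would pass 70% of its speed; a pose out of reach is approached as far as the arm can. A call with a number of a shift or a turn outside -1 to 1 is refused whole. A call with a gripper value outside its range is refused whole. The fingers move at their own pace and stop on an object; the grip force is fixed at half the most. Time passes only in rows, so rows that repeat a pose let the fingers close, or fill a call up. It gives the time, the measured TCP pose, the force, the opening and the grip force at its end, in the units of the state.
- status.get_state(): the state, without advancing time (a new reading comes with each control period).
- get_image(name): name is "scene" or "top" or "wrist"; returns the picture (384x512x3 uint8, red, green, blue); there is no depth.
- camera_model(name): a dict with "fovy" (degrees; the focal length in pixels is half the picture's height over the tangent of half this angle, whatever the lens; pixels are square), "cx", "cy" (the principal point, pixels), "pose" (4x4, takes a point from camera to world coordinates); the wrist camera has in their place "T_tool_cam" (4x4, takes a point from camera to tool coordinates, whose origin is the TCP and whose axes are the flange's). Camera axes: x right, y down, z forward; pixel columns grow to the right and rows downward; lengths in mm; the calibration is good to about 2 mm. A picture is of the moment at which its call begins: read the wrist's pose just before it. camera_model takes no time and is no camera call.
- sign_off(): hands the job in; it is judged then, once.
Trained networks look in the newest picture that a camera, given by its name, has taken for a name from the list of things; names that differ only in an ending like _2 or _b are one class to them, and where a whole thing is asked for, a point or a joint stands for the part that bears it (a point fixed in the world has none). Each returns a list of dicts, best first, with "score" (0 to 1); they miss things now and then, are a little off and sometimes report something else, mostly with a low value. They report only what shows in the picture. A call takes as long as a camera call. They do not tell look-alikes from the thing itself.
- spotter.boxes_of(name, camera): "centre" ([column, row] in pixels, amid what is visible of it).
- spotter.cut_out(name, camera): "pixels" (384x512 bool, what is visible of it) and "centre" ([column, row] in pixels, amid what is visible of it).
- spotter.tip_of(name, camera): "centre" ([column, row] in pixels: a listed point, or the origin of a listed thing).
The state is a dict: "clock": time; "joint_pos": joint angles; "joint_vel": joint speeds; "tau": joint torques, N m; "eef_pos": TCP position; "eef_rot": TCP orientation; "force": force on the tool from outside, world axes, zero at the start; "moment": the same for the moment, N m; "opening": opening from 0.0 (shut) to 1.0 (fully open); "grasp_force": force on a finger pad.
Only numpy, scipy, OpenCV 4.12 (cv2) and the standard library are available. Lean on these libraries where they do the work, as an engineer would, in place of code of your own. Each camera call takes 0.05 s, during which the arm holds its last target. There are 200 camera calls.

## Working session

There is one attempt and no reset: what is moved stays moved. The work goes in short steps, Python scripts to look and compute and a tool call to move; the robot and the scene stay as the last step left them, time stands still between calls to the robot, and variables do not carry over. Pictures are saved under pics/ and viewed, at most 10 in all, crops included, and the job is handed in when it is done.

Besides the shell and the picture viewer there is one more tool, called after "Request:" by a JSON object that holds its "method" and its "body". move_arm: Moves the arm, as the interface text tells. Its arguments: {"type":"object","properties":{"rows":{"type":"array"}},"required":["rows"]}

```bash
ls; mkdir -p pics; cat > h.py <<'E'
import numpy as np, cv2
from bench import status, get_image, camera_model, sign_off, spotter
from scipy.spatial.transform import Rotation as R
def cam(name):
    m=camera_model(name)
    if 'pose' in m: T=np.array(m['pose'])
    else:
        s=status.get_state(); T=np.eye(4); T[:3,:3]=R.from_quat(s['eef_rot']).as_matrix(); T[:3,3]=s['eef_pos']
        T=T@np.array(m['T_tool_cam'])
    f=192/np.tan(np.radians(m['fovy'])/2)
    return T,f,m['cx'],m['cy']
def ray(c,px,z):
    T,f,cx,cy=c
    d=T[:3,:3]@np.array([(px[0]-cx)/f,(px[1]-cy)/f,1]); o=T[:3,3]
    return (o+d*(z-o[2])/d[2]).round(1)
def proj(c,p):
    T,f,cx,cy=c
    q=T[:3,:3].T@(np.array(p)-T[:3,3]); return np.array([f*q[0]/q[2]+cx,f*q[1]/q[2]+cy])
def save(n,img): cv2.imwrite('pics/'+n+'.png',cv2.cvtColor(img,cv2.COLOR_RGB2BGR))
E
python3 - <<'E'
from h import *
print(status.get_state())
for n in ['scene','top','wrist']:
    print(n,camera_model(n))
a=get_image('top');b=get_image('scene')
save('top',cv2.resize(a,(800,600),interpolation=cv2.INTER_CUBIC)); save('scene',cv2.resize(b,(800,600)))
zs=dict(comparator=0,plunger_tip=42,dial_centre=61,zero_mark=61,needle_tip=61,master_c=28+6,spacer_c=33,master_tray=0,part_tray=0)
for n,z in zs.items():
  for k in ['top','scene']:
    c=cam(k)
    for d in spotter.tip_of(n,k)[:3]: print(n,k,np.round(d['centre'],1),round(d['score'],2),ray(c,d['centre'],z))
E
```

```text
pics
{'clock': 0.0, 'joint_pos': array([-1.22099916e+00,  3.20275319e-01,  1.56569359e+00, -3.03751699e-06,
        1.25740691e+00, -2.00191687e-02]), 'joint_vel': array([ 0.00091626, -0.00029093,  0.00058182,  0.00034421, -0.00090493,
       -0.00016392]), 'tau': array([ 1.69578103e-03, -4.15510726e+01, -2.34158671e+01,  1.37744737e-04,
        8.31733196e-03, -1.62474629e-05]), 'eef_pos': array([ 207.65235077, -535.67090025,  230.48613739]), 'eef_rot': array([ 9.82952661e-01,  1.83856657e-01, -1.47771653e-04, -8.79252475e-04]), 'force': array([-0.69221122, -0.39560989, -0.40262838]), 'moment': array([-0.02903596,  0.06109383, -0.02398823]), 'grasp_force': 0.0, 'opening': 1.0013883871640006}
scene {'fovy': 55.549479695314446, 'cx': 249.6907335116641, 'cy': 194.82743066222397, 'pose': array([[ 3.56844184e-01,  6.08671740e-01, -7.08647262e-01,
         1.07037573e+03],
       [ 9.33979084e-01, -2.47552141e-01,  2.57683930e-01,
        -2.04872962e+02],
       [-1.85822213e-02, -7.53814732e-01, -6.56824216e-01,
         6.70099667e+02],
       [ 0.00000000e+00,  0.00000000e+00,  0.0000
[... 2106 characters left out ...]
.7 187.9] 0.57 [430.2 284.6  61. ]
needle_tip top [268.8 161.4] 0.25 [522.  -15.8  61. ]
needle_tip scene [100.7 246.5] 0.31 [ 451.5 -333.1   61. ]
master_c top [173.4 191. ] 0.54 [424.1 293.3  34. ]
master_c scene [336.4 185.3] 0.72 [436.1 277.3  34. ]
master_c scene [377.4 257.5] 0.62 [686.1 230.2  34. ]
spacer_c top [364.4 197.6] 0.57 [ 412.9 -329.6   33. ]
spacer_c scene [101.3 247.9] 0.94 [ 428.  -337.9   33. ]
master_tray top [174.8 189.8] 0.93 [433.2 295.    0. ]
master_tray scene [343.4 196.7] 0.72 [452.3 295.1   0. ]
part_tray top [362.2 188. ] 0.73 [ 449.8 -330.2    0. ]
part_tray scene [112.5 262.2] 0.73 [ 450.1 -323.4    0. ]
part_tray scene [272.6 229.2] 0.18 [492.4  64.5   0. ]
```

View pics/top.png

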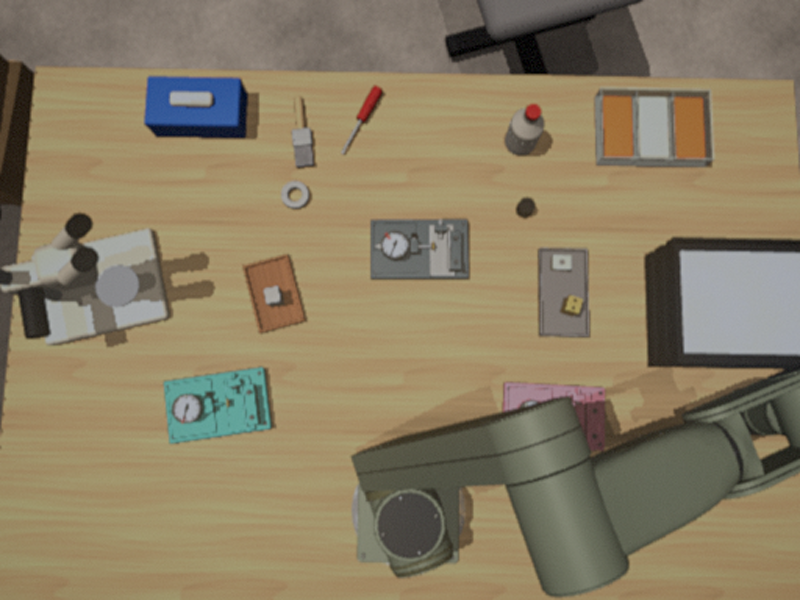

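View pics/scene.png

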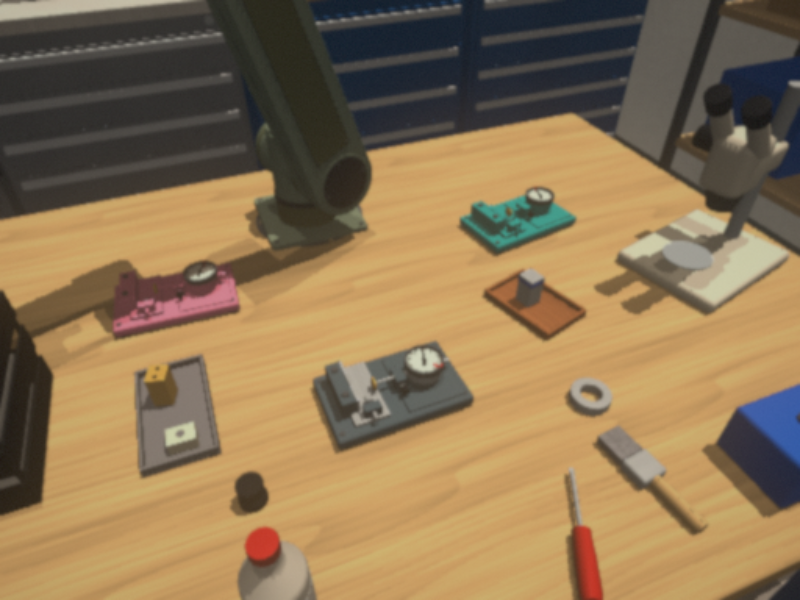

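The real comparator is the grey one at about (268,158) in the 512 px top view; the pink one (354,267) and turquoise one (138,259) are look-alikes. The master stands in the wooden tray at (173,190) and the brass spacer in the grey tray at (365,196). The description says an iron base with a steel work table, which fits only the grey one. I'll confirm it in a close wrist crop on arrival.

```bash
cat > go.py <<'E'
# usage: go.py x y z yaw_deg [ncalls]  -> dp, dr per call (end values); commits them to cmd.json
import sys,json,os,numpy as np
def frame(yaw):
    a=np.radians(yaw); x=np.array([np.cos(a),np.sin(a),0]); z=np.array([0,0,-1.]); return np.c_[x,np.cross(z,x),z]
if __name__=='__main__':
    s=json.load(open('cmd.json')) if os.path.exists('cmd.json') else dict(p=[207.825,-536.144,231.338],yaw=21.19)
    t=np.array([float(v) for v in sys.argv[1:4]]); ty=float(sys.argv[4])
    n=int(sys.argv[5]) if len(sys.argv)>5 else None
    m=1
    while True:
        k=n or m; p=np.array(s['p']); yaw=s['yaw']; out=[]
        for i in range(k):
            d=frame(yaw).T@(t-p)/(k-i)/120; r=-(ty-yaw)/(k-i)/60
            d=d.round(3); r=round(r,3); out.append((d.tolist(),r))
            p=p+frame(yaw)@d*120; yaw=yaw-r*60
        if n or max(max(map(abs,d))for d,_ in out)<=1 and max(abs(r) for _,r in out)<=1: break
        m+=1
    for d,r in out: print('dp',d,'drz',r)
    json.dump(dict(p=p.tolist(),yaw=yaw),open('cmd.json','w'))
E
python3 go.py 545 -20 230 90
```

```text
dp [0.696, -0.499, 0.002] drz -0.191
dp [0.781, -0.351, 0.002] drz -0.191
dp [0.835, -0.189, 0.002] drz -0.191
dp [0.856, -0.019, 0.002] drz -0.191
dp [0.843, 0.151, 0.002] drz -0.191
dp [0.796, 0.316, 0.001] drz -0.192
```

Request:
{"method": "move_arm", "body": {"rows": [{"dr":[0,0,-0.02],"dp":[0.07,-0.05,0],"hand":1},{"dr":[0,0,-0.04],"dp":[0.14,-0.1,0],"hand":1},{"dr":[0,0,-0.06],"dp":[0.21,-0.15,0],"hand":1},{"dr":[0,0,-0.08],"dp":[0.28,-0.2,0],"hand":1},{"dr":[0,0,-0.1],"dp":[0.35,-0.25,0],"hand":1},{"dr":[0,0,-0.12],"dp":[0.42,-0.3,0],"hand":1},{"dr":[0,0,-0.14],"dp":[0.49,-0.35,0],"hand":1},{"dr":[0,0,-0.16],"dp":[0.56,-0.4,0],"hand":1},{"dr":[0,0,-0.18],"dp":[0.63,-0.45,0],"hand":1},{"dr":[0,0,-0.191],"dp":[0.696,-0.499,0.002],"hand":1}]}}

```text
clock: 1.83
eef_pos: [264.7, -449.2, 231.2]
eef_rot: [0.959, 0.282, 0.0, 0.0]
force: [-0.1, -0.1, 0.3]
opening: 0.997
grasp_force: 0.0
```

Request:
{"method": "move_arm", "body": {"rows": [{"dr":[0,0,-0.02],"dp":[0.08,-0.035,0],"hand":1},{"dr":[0,0,-0.04],"dp":[0.16,-0.07,0],"hand":1},{"dr":[0,0,-0.06],"dp":[0.24,-0.105,0],"hand":1},{"dr":[0,0,-0.08],"dp":[0.32,-0.14,0],"hand":1},{"dr":[0,0,-0.1],"dp":[0.4,-0.175,0],"hand":1},{"dr":[0,0,-0.12],"dp":[0.48,-0.21,0],"hand":1},{"dr":[0,0,-0.14],"dp":[0.56,-0.245,0],"hand":1},{"dr":[0,0,-0.16],"dp":[0.64,-0.28,0],"hand":1},{"dr":[0,0,-0.18],"dp":[0.72,-0.315,0],"hand":1},{"dr":[0,0,-0.191],"dp":[0.781,-0.351,0.002],"hand":1}]}}

```text
clock: 2.67
eef_pos: [321.0, -363.2, 230.9]
eef_rot: [0.926, 0.376, 0.0, 0.0]
force: [0.1, 0.4, 0.5]
opening: 0.999
grasp_force: 0.0
```

Request:
{"method": "move_arm", "body": {"rows": [{"dr":[0,0,-0.02],"dp":[0.08,-0.02,0],"hand":1},{"dr":[0,0,-0.04],"dp":[0.16,-0.04,0],"hand":1},{"dr":[0,0,-0.06],"dp":[0.24,-0.06,0],"hand":1},{"dr":[0,0,-0.08],"dp":[0.33,-0.08,0],"hand":1},{"dr":[0,0,-0.1],"dp":[0.42,-0.1,0],"hand":1},{"dr":[0,0,-0.12],"dp":[0.5,-0.12,0],"hand":1},{"dr":[0,0,-0.14],"dp":[0.58,-0.14,0],"hand":1},{"dr":[0,0,-0.16],"dp":[0.66,-0.16,0],"hand":1},{"dr":[0,0,-0.18],"dp":[0.75,-0.18,0],"hand":1},{"dr":[0,0,-0.191],"dp":[0.835,-0.189,0.002],"hand":1}]}}

```text
clock: 3.5
eef_pos: [376.9, -277.1, 230.6]
eef_rot: [0.884, 0.467, 0.0, 0.0]
force: [0.2, -0.2, -0.3]
opening: 1.0
grasp_force: 0.0
```

Request:
{"method": "move_arm", "body": {"rows": [{"dr":[0,0,-0.02],"dp":[0.08,0,0],"hand":1},{"dr":[0,0,-0.04],"dp":[0.16,0,0],"hand":1},{"dr":[0,0,-0.06],"dp":[0.24,0,0],"hand":1},{"dr":[0,0,-0.08],"dp":[0.33,0,0],"hand":1},{"dr":[0,0,-0.1],"dp":[0.42,0,0],"hand":1},{"dr":[0,0,-0.12],"dp":[0.51,-0.01,0],"hand":1},{"dr":[0,0,-0.14],"dp":[0.6,-0.01,0],"hand":1},{"dr":[0,0,-0.16],"dp":[0.69,-0.01,0],"hand":1},{"dr":[0,0,-0.18],"dp":[0.78,-0.02,0],"hand":1},{"dr":[0,0,-0.191],"dp":[0.856,-0.019,0.002],"hand":1}]}}

```text
clock: 4.33
eef_pos: [433.1, -190.9, 230.4]
eef_rot: [0.833, 0.553, 0.0, -0.0]
force: [0.1, -0.3, 0.2]
opening: 1.001
grasp_force: 0.0
```

Request:
{"method": "move_arm", "body": {"rows": [{"dr":[0,0,-0.02],"dp":[0.08,0.015,0],"hand":1},{"dr":[0,0,-0.04],"dp":[0.16,0.03,0],"hand":1},{"dr":[0,0,-0.06],"dp":[0.24,0.045,0],"hand":1},{"dr":[0,0,-0.08],"dp":[0.33,0.06,0],"hand":1},{"dr":[0,0,-0.1],"dp":[0.42,0.075,0],"hand":1},{"dr":[0,0,-0.12],"dp":[0.5,0.09,0],"hand":1},{"dr":[0,0,-0.14],"dp":[0.59,0.105,0],"hand":1},{"dr":[0,0,-0.16],"dp":[0.68,0.12,0],"hand":1},{"dr":[0,0,-0.18],"dp":[0.76,0.135,0],"hand":1},{"dr":[0,0,-0.191],"dp":[0.843,0.151,0.002],"hand":1}]}}

```text
clock: 5.17
eef_pos: [489.3, -105.1, 230.1]
eef_rot: [0.774, 0.633, -0.0, 0.0]
force: [0.3, 0.4, -0.4]
opening: 1.0
grasp_force: 0.0
```

Request:
{"method": "move_arm", "body": {"rows": [{"dr":[0,0,-0.02],"dp":[0.1,0.04,0],"hand":1},{"dr":[0,0,-0.05],"dp":[0.2,0.08,0],"hand":1},{"dr":[0,0,-0.08],"dp":[0.3,0.12,0],"hand":1},{"dr":[0,0,-0.11],"dp":[0.4,0.16,0],"hand":1},{"dr":[0,0,-0.13],"dp":[0.5,0.2,0],"hand":1},{"dr":[0,0,-0.15],"dp":[0.6,0.24,0],"hand":1},{"dr":[0,0,-0.17],"dp":[0.69,0.275,0],"hand":1},{"dr":[0,0,-0.185],"dp":[0.76,0.3,0],"hand":1},{"dr":[0,0,-0.192],"dp":[0.796,0.316,0.001],"hand":1},{"dr":[0,0,-0.192],"dp":[0.796,0.316,0.001],"hand":1}]}}

```text
clock: 6.0
eef_pos: [545.5, -19.2, 229.9]
eef_rot: [0.707, 0.708, -0.0, 0.0]
force: [0.4, -0.7, -0.7]
opening: 0.999
grasp_force: 0.0
```

```bash
python3 - <<'E'
from h import *
s=status.get_state(); print(s['clock'],s['eef_pos'],s['eef_rot'],s['force'],s['joint_pos'])
c=cam('wrist'); a=get_image('wrist'); save('w1',cv2.resize(a,(800,600),interpolation=cv2.INTER_CUBIC))
for n,z in dict(comparator=0,plunger_tip=42,dial_centre=61,zero_mark=59,needle_tip=59,anvil=0,end_stop=0).items():
    for d in spotter.tip_of(n,'wrist')[:2]: print(n,np.round(d['centre'],1),round(d['score'],2),ray(c,d['centre'],z))
E
```

```text
6.0 [545.53034019 -19.16408377 229.85495021] [ 7.06540813e-01  7.07672296e-01 -1.17206400e-05  3.53009794e-05] [ 0.39342404 -0.71421648 -0.65342469] [-5.61461850e-02  2.74746916e-01  1.63326308e+00 -6.83427059e-05
  1.23354558e+00 -5.77237306e-02]
comparator [256.3 151.2] 0.94 [547.2 -11.5   0. ]
plunger_tip [254.4 190.2] 0.64 [544.9 -46.3  42. ]
dial_centre [249.7 109. ] 0.69 [540.4  39.4  61. ]
zero_mark [271.4  95.4] 0.87 [560.7  51.7  59. ]
needle_tip [228.8 104.8] 0.69 [520.7  43.1  59. ]
```

View pics/w1.png

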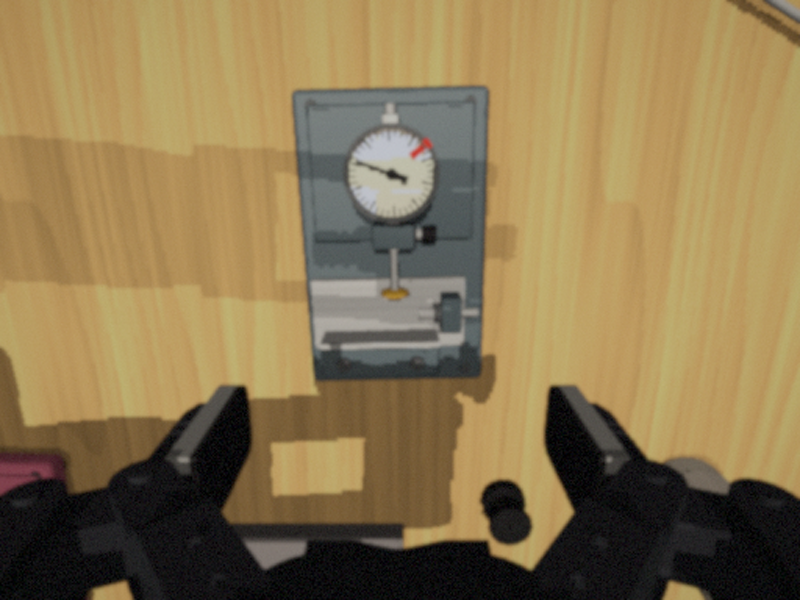

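The wrist view shows the grey comparator at (256,151): white dial at (250,109), needle pointing left, red mark upper right at (271,95), brass plunger tip at (253,188). This is the real one. Next I'll refine its yaw.

```bash
python3 - <<'E'
from h import *
c=cam('wrist'); a=get_image('wrist')
for z in (15,22):
    P=[ray(c,np.array(p)*.64,z) for p in [(294,92),(488,87),(480,378),(316,380)]]
    print(z,P,np.mean(P,axis=0), [np.degrees(np.arctan2(*(P[i]-P[j])[[1,0]])) for i,j in [(1,0),(2,3),(0,3),(1,2)]])
# segment base by hue/darkness
hsv=cv2.cvtColor(a,cv2.COLOR_RGB2HSV)
m=((hsv[...,0]>80)&(hsv[...,0]<125)&(hsv[...,1]>25)).astype(np.uint8); m[250:]=0
m=cv2.morphologyEx(m,cv2.MORPH_CLOSE,np.ones((15,15)));m=cv2.morphologyEx(m,cv2.MORPH_OPEN,np.ones((9,9)))
n,l,st,_=cv2.connectedComponentsWithStats(m); k=1+np.argmax(st[1:,4]); print(st[k])
pts=np.argwhere(l==k)[:,::-1]
for z in (15,22):
    W=np.array([ray(c,p,z)[:2] for p in pts[::3]],np.float32); print(z,cv2.minAreaRect(W))
E
python3 go.py 430 260 230 90
```

```text
15 [array([475.8,  86.2,  15. ]), array([604. ,  89.2,  15. ]), array([ 608.7, -122.1,   15. ]), array([ 480.3, -123.7,   15. ])] [542.2 -17.6  15. ] [np.float64(1.340530214172967), np.float64(0.7139291488856072), np.float64(91.2281634928891), np.float64(91.27423457329864)]
22 [array([477.1,  85.6,  22. ]), array([602.8,  88.5,  22. ]), array([ 607.5, -118.6,   22. ]), array([ 481.5, -120.2,   22. ])] [542.225 -16.175  22.   ] [np.float64(1.32162522020469), np.float64(0.7275263513507201), np.float64(91.22479605556212), np.float64(91.30006734348875)]
[ 198  102  112  139 7473]
15 ((542.5509643554688, -38.23704528808594), (125.36565399169922, 160.7347869873047), 1.558331847190857)
22 ((542.600830078125, -36.431678771972656), (122.7339859008789, 157.59559631347656), 1.5348573923110962)
dp [0.778, -0.319, 0.0] drz 0.0
dp [0.778, -0.319, 0.0] drz 0.0
dp [0.777, -0.32, 0.0] drz 0.0
```

Request:
{"method": "move_arm", "body": {"rows": [{"dr":[0,0,0],"dp":[0.06,-0.03,0],"hand":1},{"dr":[0,0,0],"dp":[0.13,-0.05,0],"hand":1},{"dr":[0,0,0],"dp":[0.2,-0.08,0],"hand":1},{"dr":[0,0,0],"dp":[0.28,-0.11,0],"hand":1},{"dr":[0,0,0],"dp":[0.36,-0.15,0],"hand":1},{"dr":[0,0,0],"dp":[0.44,-0.18,0],"hand":1},{"dr":[0,0,0],"dp":[0.52,-0.21,0],"hand":1},{"dr":[0,0,0],"dp":[0.6,-0.25,0],"hand":1},{"dr":[0,0,0],"dp":[0.69,-0.28,0],"hand":1},{"dr":[0,0,0],"dp":[0.778,-0.319,0],"hand":1}]}}

```text
clock: 7.28
eef_pos: [506.3, 74.5, 230.0]
eef_rot: [0.707, 0.707, 0.0, 0.0]
force: [-0.5, 0.2, -0.7]
opening: 0.999
grasp_force: 0.0
```

Request:
{"method": "move_arm", "body": {"rows": [{"dr":[0,0,0],"dp":[0.08,-0.03,0],"hand":1},{"dr":[0,0,0],"dp":[0.16,-0.06,0],"hand":1},{"dr":[0,0,0],"dp":[0.24,-0.1,0],"hand":1},{"dr":[0,0,0],"dp":[0.32,-0.13,0],"hand":1},{"dr":[0,0,0],"dp":[0.4,-0.16,0],"hand":1},{"dr":[0,0,0],"dp":[0.48,-0.19,0],"hand":1},{"dr":[0,0,0],"dp":[0.56,-0.22,0],"hand":1},{"dr":[0,0,0],"dp":[0.64,-0.26,0],"hand":1},{"dr":[0,0,0],"dp":[0.71,-0.29,0],"hand":1},{"dr":[0,0,0],"dp":[0.778,-0.319,0],"hand":1}]}}

```text
clock: 8.12
eef_pos: [468.0, 167.6, 230.0]
eef_rot: [0.707, 0.707, -0.0, 0.0]
force: [0.0, 0.1, -0.3]
opening: 0.994
grasp_force: 0.0
```

Request:
{"method": "move_arm", "body": {"rows": [{"dr":[0,0,0],"dp":[0.09,-0.04,0],"hand":1},{"dr":[0,0,0],"dp":[0.18,-0.08,0],"hand":1},{"dr":[0,0,0],"dp":[0.27,-0.12,0],"hand":1},{"dr":[0,0,0],"dp":[0.36,-0.16,0],"hand":1},{"dr":[0,0,0],"dp":[0.45,-0.19,0],"hand":1},{"dr":[0,0,0],"dp":[0.54,-0.22,0],"hand":1},{"dr":[0,0,0],"dp":[0.63,-0.26,0],"hand":1},{"dr":[0,0,0],"dp":[0.71,-0.29,0],"hand":1},{"dr":[0,0,0],"dp":[0.777,-0.32,0],"hand":1},{"dr":[0,0,0],"dp":[0.777,-0.32,0],"hand":1}]}}

```text
clock: 8.95
eef_pos: [429.4, 261.4, 229.9]
eef_rot: [0.706, 0.708, 0.0, -0.0]
force: [-0.4, -0.3, -0.3]
opening: 1.003
grasp_force: 0.0
```

```bash
python3 - <<'E'
from h import *
s=status.get_state(); print(s['clock'],s['eef_pos'])
c=cam('wrist'); a=get_image('wrist')
for n,z in dict(master_c=34,master_tray=0).items():
    for d in spotter.tip_of(n,'wrist')[:2]: print(n,np.round(d['centre'],1),round(d['score'],2),ray(c,d['centre'],z))
d=spotter.cut_out('master_tray','wrist')[0]; m=d['pixels'].astype(np.uint8)
hu=cv2.findContours(m,0,2)[0]; hu=max(hu,key=cv2.contourArea)[:,0]
print('tray',cv2.minAreaRect(np.array([ray(c,p,14)[:2] for p in hu],np.float32)))
d=spotter.cut_out('master_c','wrist')[0]; m=d['pixels']; ys,xs=np.nonzero(m); print(d['score'],xs.min(),xs.max(),ys.min(),ys.max())
x0,y0=(xs.min()+xs.max())//2,(ys.min()+ys.max())//2
cr=a[y0-60:y0+60,x0-80:x0+80]; print('origin',x0-80,y0-60); save('m1',cv2.resize(cr,(800,600),interpolation=cv2.INTER_CUBIC))
E
```

```text
8.95 [429.36072474 261.43607062 229.89616192]
master_c [254.3 139.9] 0.9 [428.5 287.2  34. ]
master_c [363.4 341.3] 0.35 [569.2  29.1  34. ]
master_tray [266.7 131.7] 0.65 [442.8 291.7   0. ]
tray ((441.6103210449219, 292.10711669921875), (150.94107055664062, 100.38639068603516), 16.495990753173828)
0.9 238 275 122 162
origin 176 82
```

View pics/m1.png

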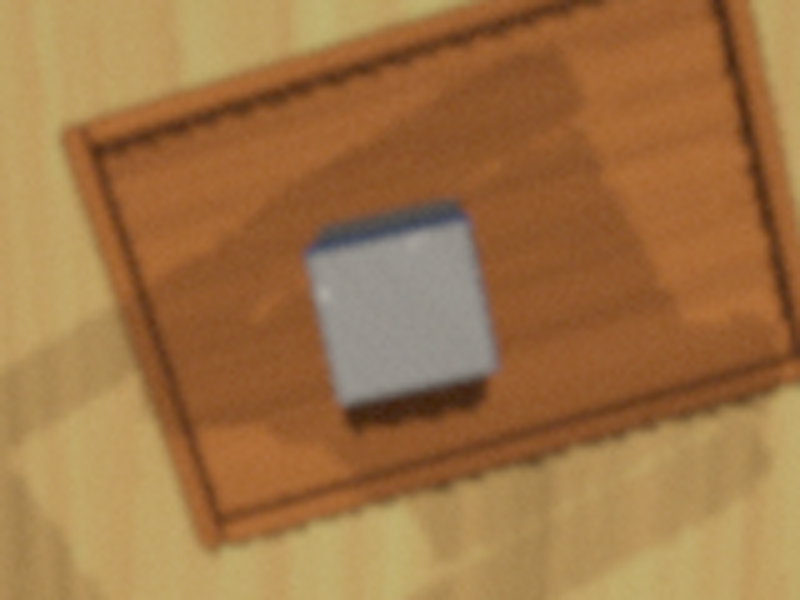

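The crop shows the master (steel top, blue band), top corners at about (237,132), (269,125.6), (275.4,156), (244.4,163), with 11–12° of yaw.

```bash
python3 - <<'E'
from h import *
c=cam('wrist')
P=np.array([ray(c,(176+u/5,82+v/5),62)[:2] for u,v in [(305,250),(465,218),(497,370),(342,405)]])
print(P,P.mean(0))
for i,j in [(1,0),(2,3),(0,3),(1,2)]:
    d=P[i]-P[j]; print(np.hypot(*d).round(1),np.degrees(np.arctan2(d[1],d[0])).round(1))
E
```

```text
[[412.9 296.8]
 [443.4 302.8]
 [450.1 273.5]
 [419.7 266.5]] [431.525 284.9  ]
31.1 11.1
31.2 13.0
31.1 102.6
30.1 102.9
```

```bash
python3 go.py 430.5 285.5 115 102.3;python3 go.py 430.5 285.5 31 102.3
```

```text
dp [0.213, 0.004, 0.958] drz -0.205
dp [-0.0, 0.0, 0.7] drz 0.0
```

Request:
{"method": "move_arm", "body": {"rows": [{"dr":[0,0,-0.03],"dp":[0.03,0,0.08],"hand":1},{"dr":[0,0,-0.06],"dp":[0.06,0,0.18],"hand":1},{"dr":[0,0,-0.09],"dp":[0.09,0,0.3],"hand":1},{"dr":[0,0,-0.12],"dp":[0.12,0,0.42],"hand":1},{"dr":[0,0,-0.15],"dp":[0.15,0,0.54],"hand":1},{"dr":[0,0,-0.18],"dp":[0.18,0,0.66],"hand":1},{"dr":[0,0,-0.205],"dp":[0.213,0.004,0.78],"hand":1},{"dr":[0,0,-0.205],"dp":[0.213,0.004,0.88],"hand":1},{"dr":[0,0,-0.205],"dp":[0.213,0.004,0.958],"hand":1},{"dr":[0,0,-0.205],"dp":[0.213,0.004,0.958],"hand":1}]}}

```text
clock: 10.03
eef_pos: [429.6, 284.4, 113.2]
eef_rot: [0.628, 0.779, -0.002, -0.001]
force: [0.5, -0.3, -0.7]
opening: 1.005
grasp_force: 0.0
```

Request:
{"method": "move_arm", "body": {"rows": [{"dr":[0,0,0],"dp":[0,0,0.08],"hand":1},{"dr":[0,0,0],"dp":[0,0,0.18],"hand":1},{"dr":[0,0,0],"dp":[0,0,0.28],"hand":1},{"dr":[0,0,0],"dp":[0,0,0.38],"hand":1},{"dr":[0,0,0],"dp":[0,0,0.48],"hand":1},{"dr":[0,0,0],"dp":[0,0,0.58],"hand":1},{"dr":[0,0,0],"dp":[0,0,0.66],"hand":1},{"dr":[0,0,0],"dp":[0,0,0.7],"hand":1},{"dr":[0,0,0],"dp":[0,0,0.7],"hand":1},{"dr":[0,0,0],"dp":[0,0,0.7],"hand":1}]}}

```text
clock: 10.87
eef_pos: [430.8, 285.6, 31.2]
eef_rot: [0.627, 0.779, 0.0, 0.0]
force: [-0.1, -0.7, 0.5]
opening: 1.0
grasp_force: 0.0
```

Request:
{"method": "move_arm", "body": {"rows": [{"dr":[0,0,0],"dp":[0,0,0],"hand":0.5},{"dr":[0,0,0],"dp":[0,0,0],"hand":0},{"dr":[0,0,0],"dp":[0,0,0],"hand":-0.2},{"dr":[0,0,0],"dp":[0,0,0],"hand":-0.4},{"dr":[0,0,0],"dp":[0,0,0],"hand":-1},{"dr":[0,0,0],"dp":[0,0,0],"hand":-1},{"dr":[0,0,0],"dp":[0,0,0],"hand":-1},{"dr":[0,0,0],"dp":[0,0,0],"hand":-1},{"dr":[0,0,0],"dp":[0,0,0],"hand":-1},{"dr":[0,0,0],"dp":[0,0,0],"hand":-1}]}}

```text
clock: 11.7
eef_pos: [430.8, 285.7, 31.5]
eef_rot: [0.627, 0.779, 0.0, 0.0]
force: [-0.9, 0.3, 5.1]
opening: 0.363
grasp_force: 59.8
```

```bash
python3 go.py 430.5 285.5 126 102.3; echo; python3 go.py 510 -56 126 91.3; echo; python3 go.py 510 -56 58 91.3
```

```text
dp [-0.0, 0.0, -0.791] drz 0.0

dp [-0.974, 0.014, -0.0] drz 0.061
dp [-0.971, 0.076, -0.0] drz 0.061
dp [-0.965, 0.137, -0.0] drz 0.062

dp [0.0, 0.0, 0.566] drz -0.0
```

Request:
{"method": "move_arm", "body": {"rows": [{"dr":[0,0,0],"dp":[0,0,-0.03],"hand":-1},{"dr":[0,0,0],"dp":[0,0,-0.1],"hand":-1},{"dr":[0,0,0],"dp":[0,0,-0.2],"hand":-1},{"dr":[0,0,0],"dp":[0,0,-0.3],"hand":-1},{"dr":[0,0,0],"dp":[0,0,-0.4],"hand":-1},{"dr":[0,0,0],"dp":[0,0,-0.5],"hand":-1},{"dr":[0,0,0],"dp":[0,0,-0.6],"hand":-1},{"dr":[0,0,0],"dp":[0,0,-0.7],"hand":-1},{"dr":[0,0,0],"dp":[0,0,-0.76],"hand":-1},{"dr":[0,0,0],"dp":[0,0,-0.791],"hand":-1}]}}

```text
clock: 12.53
eef_pos: [430.6, 285.6, 126.9]
eef_rot: [0.627, 0.779, 0.001, 0.0]
force: [0.8, -0.9, -2.7]
opening: 0.366
grasp_force: 59.8
```

Request:
{"method": "move_arm", "body": {"rows": [{"dr":[0,0,0.003],"dp":[-0.05,0,0],"hand":-1},{"dr":[0,0,0.007],"dp":[-0.12,0,0],"hand":-1},{"dr":[0,0,0.012],"dp":[-0.21,0,0],"hand":-1},{"dr":[0,0,0.018],"dp":[-0.31,0,0],"hand":-1},{"dr":[0,0,0.024],"dp":[-0.42,0,0],"hand":-1},{"dr":[0,0,0.031],"dp":[-0.53,0,0],"hand":-1},{"dr":[0,0,0.038],"dp":[-0.64,0.01,0],"hand":-1},{"dr":[0,0,0.045],"dp":[-0.75,0.01,0],"hand":-1},{"dr":[0,0,0.053],"dp":[-0.86,0.01,0],"hand":-1},{"dr":[0,0,0.061],"dp":[-0.974,0.014,0],"hand":-1}]}}

```text
clock: 13.37
eef_pos: [456.7, 169.7, 125.4]
eef_rot: [0.652, 0.758, -0.001, -0.0]
force: [0.2, -0.7, -3.0]
opening: 0.364
grasp_force: 59.8
```

Request:
{"method": "move_arm", "body": {"rows": [{"dr":[0,0,0.006],"dp":[-0.1,0.01,0],"hand":-1},{"dr":[0,0,0.012],"dp":[-0.2,0.015,0],"hand":-1},{"dr":[0,0,0.018],"dp":[-0.3,0.02,0],"hand":-1},{"dr":[0,0,0.024],"dp":[-0.4,0.03,0],"hand":-1},{"dr":[0,0,0.03],"dp":[-0.5,0.04,0],"hand":-1},{"dr":[0,0,0.036],"dp":[-0.6,0.045,0],"hand":-1},{"dr":[0,0,0.042],"dp":[-0.7,0.05,0],"hand":-1},{"dr":[0,0,0.048],"dp":[-0.79,0.06,0],"hand":-1},{"dr":[0,0,0.054],"dp":[-0.88,0.07,0],"hand":-1},{"dr":[0,0,0.061],"dp":[-0.971,0.076,0],"hand":-1}]}}

```text
clock: 14.2
eef_pos: [483.9, 56.9, 125.9]
eef_rot: [0.676, 0.737, 0.0, 0.0]
force: [0.3, -1.4, -3.2]
opening: 0.368
grasp_force: 59.8
```

Request:
{"method": "move_arm", "body": {"rows": [{"dr":[0,0,0.006],"dp":[-0.11,0.01,0],"hand":-1},{"dr":[0,0,0.012],"dp":[-0.22,0.03,0],"hand":-1},{"dr":[0,0,0.02],"dp":[-0.34,0.05,0],"hand":-1},{"dr":[0,0,0.03],"dp":[-0.46,0.065,0],"hand":-1},{"dr":[0,0,0.04],"dp":[-0.58,0.08,0],"hand":-1},{"dr":[0,0,0.045],"dp":[-0.69,0.1,0],"hand":-1},{"dr":[0,0,0.05],"dp":[-0.8,0.115,0],"hand":-1},{"dr":[0,0,0.055],"dp":[-0.89,0.13,0],"hand":-1},{"dr":[0,0,0.062],"dp":[-0.965,0.137,0],"hand":-1},{"dr":[0,0,0.062],"dp":[-0.965,0.137,0],"hand":-1}]}}

```text
clock: 15.03
eef_pos: [510.5, -57.7, 125.9]
eef_rot: [0.7, 0.714, -0.0, 0.0]
force: [-0.1, 0.2, -3.6]
opening: 0.365
grasp_force: 59.8
```

```bash
python3 - <<'E'
from h import *
s=status.get_state(); print(s['clock'],s['eef_pos'],s['opening'],s['force'])
o=[]
c=cam('wrist'); a=get_image('wrist')
for n,z in dict(comparator=0,plunger_tip=42,master_c=100,zero_mark=59,dial_centre=61).items():
    for d in spotter.tip_of(n,'wrist')[:2]: print(n,np.round(d['centre'],1),round(d['score'],2),ray(c,d['centre'],z))
    o.append(status.get_state()['opening'])
print(np.round(o,4))
save('c1',cv2.resize(a,(800,600),interpolation=cv2.INTER_CUBIC))
E
```

```text
15.0333 [510.48485077 -57.66856752 125.92629871] 0.3654736638636476 [-0.11445559  0.1577358  -3.62759464]
comparator [295.8 129.6] 0.58 [543.1 -12.8   0. ]
plunger_tip [303.1 182.8] 0.94 [545.2 -46.6  42. ]
master_c [253.9 249.4] 0.73 [509.7 -71.1 100. ]
zero_mark [337.1  26.7] 0.76 [556.3  54.1  59. ]
dial_centre [307.2  53. ] 0.6 [539.3  39.2  61. ]
[0.3646 0.3699 0.3621 0.3632 0.3661]
```

View pics/c1.png

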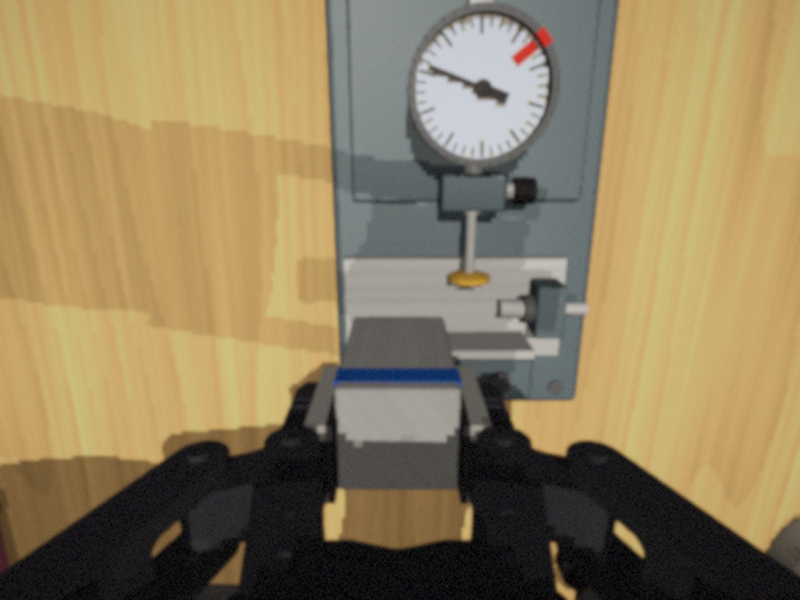

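The view shows the master held over the table's left part, dial at (309,56), plunger tip at (300,183), and stop screw at (330,197). Now I'll lower it.

Request:
{"method": "move_arm", "body": {"rows": [{"dr":[0,0,0],"dp":[0,0,0.06],"hand":-1},{"dr":[0,0,0],"dp":[0,0,0.14],"hand":-1},{"dr":[0,0,0],"dp":[0,0,0.22],"hand":-1},{"dr":[0,0,0],"dp":[0,0,0.3],"hand":-1},{"dr":[0,0,0],"dp":[0,0,0.38],"hand":-1},{"dr":[0,0,0],"dp":[0,0,0.46],"hand":-1},{"dr":[0,0,0],"dp":[0,0,0.52],"hand":-1},{"dr":[0,0,0],"dp":[0,0,0.55],"hand":-1},{"dr":[0,0,0],"dp":[0,0,0.566],"hand":-1},{"dr":[0,0,0],"dp":[0,0,0.566],"hand":-1}]}}

```text
clock: 16.17
eef_pos: [510.0, -56.1, 57.7]
eef_rot: [0.699, 0.715, -0.0, -0.0]
force: [0.4, 0.0, -2.6]
opening: 0.366
grasp_force: 59.8
```

```bash
python3 - <<'E'
from h import *
for i in range(4):
    s=status.get_state(); print(s['clock'],s['eef_pos'],s['opening'],s['force'])
    if i<3: camera=get_image('scene')
E
python3 go.py 510 -56 53.6 91.3
```

```text
16.1667 [509.96935561 -56.08703877  57.65567827] 0.3659342031700755 [ 0.35043961  0.00917984 -2.55398855]
16.2167 [510.20322161 -56.11924909  58.05532043] 0.36644137852838654 [ 0.35720991  0.13892862 -3.53012187]
16.2667 [510.38338646 -56.14951321  58.32366958] 0.36455538680089644 [ 0.20006545  0.3336631  -4.10418995]
16.3167 [510.46841877 -56.14733251  58.48260826] 0.3633296955528707 [ 1.54641305e-03  8.44722930e-01 -3.90046349e+00]
dp [0.0, 0.0, 0.037] drz -0.0
```

Request:
{"method": "move_arm", "body": {"rows": [{"dr":[0,0,0],"dp":[0,0,0.006],"hand":-1},{"dr":[0,0,0],"dp":[0,0,0.012],"hand":-1},{"dr":[0,0,0],"dp":[0,0,0.018],"hand":-1},{"dr":[0,0,0],"dp":[0,0,0.024],"hand":-1},{"dr":[0,0,0],"dp":[0,0,0.03],"hand":-1},{"dr":[0,0,0],"dp":[0,0,0.034],"hand":-1},{"dr":[0,0,0],"dp":[0,0,0.037],"hand":-1},{"dr":[0,0,0],"dp":[0,0,0.037],"hand":-1},{"dr":[0,0,0],"dp":[0,0,0.037],"hand":-1},{"dr":[0,0,0],"dp":[0,0,0.037],"hand":-1}]}}

```text
clock: 17.15
eef_pos: [510.0, -56.1, 53.6]
eef_rot: [0.699, 0.715, -0.0, 0.0]
force: [0.7, 0.2, -3.8]
opening: 0.363
grasp_force: 59.9
```

```bash
python3 go.py 510 -56 53 91.3
```

```text
dp [0.0, 0.0, 0.005] drz -0.0
```

Request:
{"method": "move_arm", "body": {"rows": [{"dr":[0,0,0],"dp":[0,0,0.002],"hand":-1},{"dr":[0,0,0],"dp":[0,0,0.003],"hand":-1},{"dr":[0,0,0],"dp":[0,0,0.004],"hand":-1},{"dr":[0,0,0],"dp":[0,0,0.005],"hand":-1},{"dr":[0,0,0],"dp":[0,0,0.005],"hand":-1},{"dr":[0,0,0],"dp":[0,0,0.005],"hand":-1},{"dr":[0,0,0],"dp":[0,0,0.005],"hand":-1},{"dr":[0,0,0],"dp":[0,0,0.005],"hand":-1},{"dr":[0,0,0],"dp":[0,0,0.005],"hand":-1},{"dr":[0,0,0],"dp":[0,0,0.005],"hand":-1}]}}

```text
clock: 17.98
eef_pos: [510.0, -56.1, 53.5]
eef_rot: [0.699, 0.715, 0.0, 0.0]
force: [-2.4, 0.7, 6.0]
opening: 0.367
grasp_force: 61.0
```

```bash
python3 go.py 510 -59 53 91.3
```

```text
dp [-0.025, -0.0, 0.0] drz -0.0
```

Request:
{"method": "move_arm", "body": {"rows": [{"dr":[0,0,0],"dp":[0,0,-0.002],"hand":-1},{"dr":[0,0,0],"dp":[0,0,-0.003],"hand":-1},{"dr":[0,0,0],"dp":[-0.002,0,-0.003],"hand":-1},{"dr":[0,0,0],"dp":[-0.004,0,-0.003],"hand":-1},{"dr":[0,0,0],"dp":[-0.006,0,-0.003],"hand":-1},{"dr":[0,0,0],"dp":[-0.008,0,-0.003],"hand":-1},{"dr":[0,0,0],"dp":[-0.01,0,-0.003],"hand":-1},{"dr":[0,0,0],"dp":[-0.012,0,-0.003],"hand":-1},{"dr":[0,0,0],"dp":[-0.012,0,-0.003],"hand":-1},{"dr":[0,0,0],"dp":[-0.012,0,-0.003],"hand":-1}]}}

```text
clock: 18.82
eef_pos: [510.1, -56.5, 53.5]
eef_rot: [0.7, 0.715, 0.001, -0.0]
force: [-1.5, 4.7, 5.0]
opening: 0.363
grasp_force: 60.9
```

Request:
{"method": "move_arm", "body": {"rows": [{"dr":[0,0,0],"dp":[-0.001,0,0],"hand":-1},{"dr":[0,0,0],"dp":[-0.002,0,0],"hand":-1},{"dr":[0,0,0],"dp":[-0.003,0,0],"hand":-1},{"dr":[0,0,0],"dp":[-0.004,0,0],"hand":-1},{"dr":[0,0,0],"dp":[-0.005,0,0],"hand":-1},{"dr":[0,0,0],"dp":[-0.006,0,0],"hand":-1},{"dr":[0,0,0],"dp":[-0.007,0,0],"hand":-1},{"dr":[0,0,0],"dp":[-0.008,0,0],"hand":-1},{"dr":[0,0,0],"dp":[-0.008,0,0],"hand":-1},{"dr":[0,0,0],"dp":[-0.008,0,0],"hand":-1}]}}

```text
clock: 19.65
eef_pos: [510.4, -57.5, 53.5]
eef_rot: [0.7, 0.715, 0.001, -0.0]
force: [-0.7, 4.8, 4.5]
opening: 0.368
grasp_force: 61.0
```

Request:
{"method": "move_arm", "body": {"rows": [{"dr":[0,0,0],"dp":[0,0,-0.002],"hand":-1},{"dr":[0,0,0],"dp":[-0.001,0,-0.002],"hand":-1},{"dr":[0,0,0],"dp":[-0.002,0,-0.002],"hand":-1},{"dr":[0,0,0],"dp":[-0.003,0,-0.002],"hand":-1},{"dr":[0,0,0],"dp":[-0.004,0,-0.002],"hand":-1},{"dr":[0,0,0],"dp":[-0.005,0,-0.002],"hand":-1},{"dr":[0,0,0],"dp":[-0.006,0,-0.002],"hand":-1},{"dr":[0,0,0],"dp":[-0.007,0,-0.002],"hand":-1},{"dr":[0,0,0],"dp":[-0.008,0,-0.002],"hand":-1},{"dr":[0,0,0],"dp":[-0.008,0,-0.002],"hand":-1}]}}

```text
clock: 20.48
eef_pos: [510.3, -59.6, 53.6]
eef_rot: [0.699, 0.715, 0.0, 0.0]
force: [1.5, 2.9, -0.3]
opening: 0.362
grasp_force: 60.3
```

Request:
{"method": "move_arm", "body": {"rows": [{"dr":[0,0,0],"dp":[-0.001,0,0],"hand":-1},{"dr":[0,0,0],"dp":[-0.002,0,0],"hand":-1},{"dr":[0,0,0],"dp":[-0.003,0,0],"hand":-1},{"dr":[0,0,0],"dp":[-0.004,0,0],"hand":-1},{"dr":[0,0,0],"dp":[-0.005,0,0],"hand":-1},{"dr":[0,0,0],"dp":[-0.006,0,0],"hand":-1},{"dr":[0,0,0],"dp":[-0.007,0,0],"hand":-1},{"dr":[0,0,0],"dp":[-0.008,0,0],"hand":-1},{"dr":[0,0,0],"dp":[-0.008,0,0],"hand":-1},{"dr":[0,0,0],"dp":[-0.008,0,0],"hand":-1}]}}

```text
clock: 21.32
eef_pos: [510.0, -60.4, 53.6]
eef_rot: [0.699, 0.715, -0.0, -0.0]
force: [1.5, 2.1, 0.2]
opening: 0.363
grasp_force: 60.2
```

Request:
{"method": "move_arm", "body": {"rows": [{"dr":[0,0,0],"dp":[-0.001,0,0],"hand":-1},{"dr":[0,0,0],"dp":[-0.002,0,0],"hand":-1},{"dr":[0,0,0],"dp":[-0.003,0,0],"hand":-1},{"dr":[0,0,0],"dp":[-0.004,0,0],"hand":-1},{"dr":[0,0,0],"dp":[-0.005,0,0],"hand":-1},{"dr":[0,0,0],"dp":[-0.006,0,0],"hand":-1},{"dr":[0,0,0],"dp":[-0.007,0,0],"hand":-1},{"dr":[0,0,0],"dp":[-0.008,0,0],"hand":-1},{"dr":[0,0,0],"dp":[-0.008,0,0],"hand":-1},{"dr":[0,0,0],"dp":[-0.008,0,0],"hand":-1}]}}

```text
clock: 22.15
eef_pos: [509.9, -61.3, 53.5]
eef_rot: [0.699, 0.715, -0.0, -0.0]
force: [-0.3, 2.1, 0.9]
opening: 0.365
grasp_force: 60.2
```

Request:
{"method": "move_arm", "body": {"rows": [{"dr":[0,0,0],"dp":[-0.002,0,0],"hand":-1},{"dr":[0,0,0],"dp":[-0.004,0,0],"hand":-1},{"dr":[0,0,0],"dp":[-0.006,0,0],"hand":-1},{"dr":[0,0,0],"dp":[-0.008,0,0],"hand":-1},{"dr":[0,0,0],"dp":[-0.01,0,0],"hand":-1},{"dr":[0,0,0],"dp":[-0.01,0,0],"hand":-1},{"dr":[0,0,0],"dp":[-0.01,0,0],"hand":-1},{"dr":[0,0,0],"dp":[-0.01,0,0],"hand":-1},{"dr":[0,0,0],"dp":[-0.01,0,0],"hand":-1},{"dr":[0,0,0],"dp":[-0.01,0,0],"hand":-1}]}}

```text
clock: 22.98
eef_pos: [510.0, -61.7, 53.6]
eef_rot: [0.699, 0.715, 0.0, -0.001]
force: [0.5, 7.6, 1.6]
opening: 0.365
grasp_force: 60.4
```

Request:
{"method": "move_arm", "body": {"rows": [{"dr":[0,0,0],"dp":[0,0.015,0],"hand":-1},{"dr":[0,0,0],"dp":[0,0.04,0],"hand":-1},{"dr":[0,0,0],"dp":[0,0.065,0],"hand":-1},{"dr":[0,0,0],"dp":[0,0.09,0],"hand":-1},{"dr":[0,0,0],"dp":[0,0.115,0],"hand":-1},{"dr":[0,0,0],"dp":[0,0.14,0],"hand":-1},{"dr":[0,0,0],"dp":[0,0.165,0],"hand":-1},{"dr":[0,0,0],"dp":[0,0.19,0],"hand":-1},{"dr":[0,0,0],"dp":[0,0.21,0],"hand":-1},{"dr":[0,0,0],"dp":[0,0.22,0],"hand":-1}]}}

```text
clock: 23.82
eef_pos: [521.9, -61.3, 53.7]
eef_rot: [0.699, 0.715, -0.011, -0.012]
force: [-33.4, 1.7, 35.8]
opening: 0.367
grasp_force: 64.7
```

Request:
{"method": "move_arm", "body": {"rows": [{"dr":[0,0,0],"dp":[0,-0.06,0],"hand":-1},{"dr":[0,0,0],"dp":[0,-0.1,0],"hand":-1},{"dr":[0,0,0],"dp":[0,-0.13,0],"hand":-1},{"dr":[0,0,0],"dp":[0,-0.15,0],"hand":-1},{"dr":[0,0,0],"dp":[0,-0.17,0],"hand":-1},{"dr":[0,0,0],"dp":[0,-0.18,0],"hand":-1},{"dr":[0,0,0],"dp":[0,-0.18,0],"hand":-1},{"dr":[0,0,0],"dp":[0,-0.18,0],"hand":-1},{"dr":[0,0,0],"dp":[0,-0.18,0],"hand":-1},{"dr":[0,0,0],"dp":[0,-0.18,0],"hand":-1}]}}

```text
clock: 24.65
eef_pos: [517.0, -61.5, 53.8]
eef_rot: [0.699, 0.715, 0.002, 0.001]
force: [4.3, 7.3, -2.2]
opening: 0.362
grasp_force: 60.2
```

```bash
python3 - <<'E'
from h import *
s=status.get_state(); print(s['clock'],s['eef_pos'],s['eef_rot'],s['opening'],s['force'],s['moment'])
a=get_image('wrist')
save('c2',cv2.resize(a[60:330,130:490],(800,600),interpolation=cv2.INTER_CUBIC))
E
```

```text
24.65 [516.95299876 -61.53031621  53.78207824] [0.69940868 0.71471834 0.00198548 0.00112183] 0.36216832524284337 [ 4.34637287  7.32852006 -2.24631763] [ 1.35120788 -0.7049335   0.10070916]
```

View pics/c2.png

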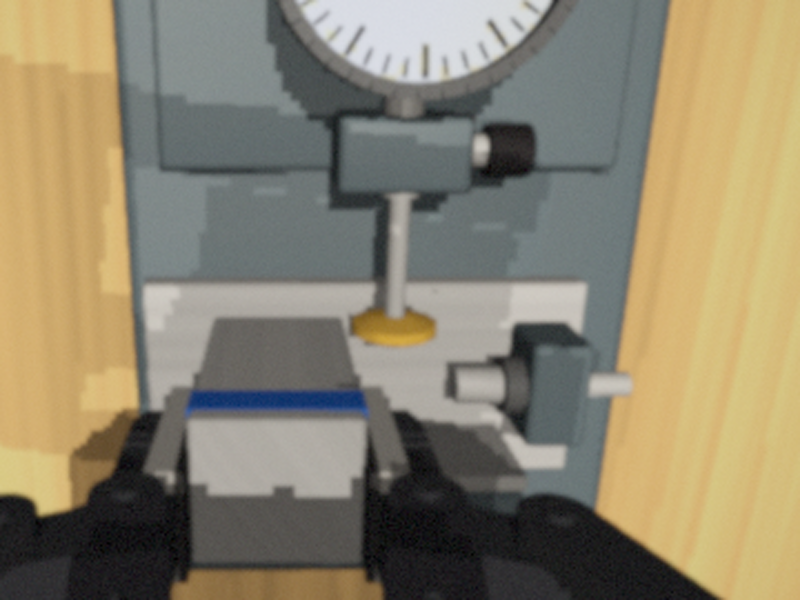

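```bash
python3 - <<'E'
from h import *
c=cam('wrist'); g=lambda u,v,z: print((u,v,z),ray(c,(u/2.2222+130,v/2.2222+60),z))
g(215,318,28);g(340,318,28);g(205,375,60)
g(187,392,75);g(365,392,75);g(187,412,84);g(365,412,84);g(190,565,84);g(367,568,84)
g(352,320,42);g(436,320,42);g(395,345,42);g(395,345,36)
g(145,281,28);g(585,281,28);g(565,467,28)
g(447,382,37);g(430,425,54);g(508,425,54);g(525,475,54);g(522,487,50)
E
```

```text
(215, 318, 28) [500.6 -46.6  28. ]
(340, 318, 28) [531.8 -46.   28. ]
(205, 375, 60) [501.  -47.9  60. ]
(187, 392, 75) [499.1 -44.8  75. ]
(365, 392, 75) [532.1 -44.1  75. ]
(187, 412, 84) [500.1 -44.3  84. ]
(365, 412, 84) [531.  -43.7  84. ]
(190, 565, 84) [500.2 -75.8  84. ]
(367, 568, 84) [533.2 -75.9  84. ]
(352, 320, 42) [533.1 -41.6  42. ]
(436, 320, 42) [552.4 -41.2  42. ]
(395, 345, 42) [543.4 -47.5  42. ]
(395, 345, 36) [544.5 -49.8  36. ]
(145, 281, 28) [483.5 -37.4  28. ]
(585, 281, 28) [591.7 -35.2  28. ]
(565, 467, 28) [594.  -86.9  28. ]
(447, 382, 37) [557.7 -58.8  37. ]
(430, 425, 54) [550.2 -61.6  54. ]
(508, 425, 54) [567.5 -61.3  54. ]
(525, 475, 54) [572.8 -73.8  54. ]
(522, 487, 50) [574.1 -79.4  50. ]
```

Request:
{"method": "move_arm", "body": {"rows": [{"dr":[0,0,0],"dp":[0,-0.01,0],"hand":-1},{"dr":[0,0,0.005],"dp":[0,-0.02,0.001],"hand":-1},{"dr":[0,0,0.01],"dp":[0,-0.025,0.002],"hand":-1},{"dr":[0,0,0.015],"dp":[0,-0.025,0.002],"hand":-1},{"dr":[0,0,0.02],"dp":[0,-0.025,0.002],"hand":-1},{"dr":[0,0,0.02],"dp":[-0.002,-0.025,0.002],"hand":-1},{"dr":[0,0,0.02],"dp":[-0.004,-0.025,0.002],"hand":-1},{"dr":[0,0,0.02],"dp":[-0.004,-0.025,0.002],"hand":-1},{"dr":[0,0,0.02],"dp":[-0.004,-0.025,0.002],"hand":-1},{"dr":[0,0,0.02],"dp":[-0.004,-0.025,0.002],"hand":-1}]}}

```text
clock: 25.53
eef_pos: [515.1, -61.4, 53.7]
eef_rot: [0.707, 0.707, 0.003, 0.002]
force: [5.7, 10.8, -2.8]
opening: 0.365
grasp_force: 60.1
```

```bash
python3 - <<'E'
from h import *
s=status.get_state(); r=R.from_quat(s['eef_rot']).as_matrix(); print(s['eef_pos'],s['force'],s['moment']); print(r.round(4), np.degrees(np.arctan2(r[1,0],r[0,0])))
E
```

```text
[515.06127943 -61.38170221  53.70641013] [ 5.71400467 10.79907707 -2.76669484] [ 1.92340955 -0.96928291  0.20152607]
[[-5.0e-04  1.0e+00  6.7e-03]
 [ 1.0e+00  5.0e-04  2.3e-03]
 [ 2.3e-03  6.7e-03 -1.0e+00]] 90.03106919586631
```

Request:
{"method": "move_arm", "body": {"rows": [{"dr":[0,0,0],"dp":[0,0.01,0],"hand":-1},{"dr":[0,0,0],"dp":[0,0.02,0],"hand":-1},{"dr":[0,0,0],"dp":[0,0.03,0],"hand":-1},{"dr":[0,0,0],"dp":[0,0.04,0],"hand":-1},{"dr":[0,0,0],"dp":[0,0.05,0],"hand":-1},{"dr":[0,0,0],"dp":[0,0.06,0],"hand":-1},{"dr":[0,0,0],"dp":[0,0.07,0],"hand":-1},{"dr":[0,0,0],"dp":[0,0.08,0],"hand":-1},{"dr":[0,0,0],"dp":[0,0.085,0],"hand":-1},{"dr":[0,0,0],"dp":[0,0.085,0],"hand":-1}]}}

```text
clock: 26.37
eef_pos: [515.7, -61.3, 53.5]
eef_rot: [0.707, 0.707, -0.004, -0.006]
force: [-14.0, 8.7, 16.9]
opening: 0.365
grasp_force: 62.8
```

```bash
python3 - <<'E'
from h import *
s=status.get_state(); r=R.from_quat(s['eef_rot']).as_matrix(); print(s['clock'],s['eef_pos'],s['force'],s['moment']); print(r[:,2].round(4), np.degrees(np.arctan2(r[1,0],r[0,0])))
c=cam('wrist');a=get_image('wrist')
for n,z in dict(needle_tip=59,dial_centre=61,zero_mark=59,plunger_tip=42).items():
    for d in spotter.tip_of(n,'wrist')[:1]: print(n,np.round(d['centre'],1),round(d['score'],2),ray(c,d['centre'],z))
b=a[0:270,130:490]
np.save('c3.npy',a)
save('c3',cv2.resize(b,(800,600),interpolation=cv2.INTER_CUBIC))
E
```

```text
26.3667 [515.72960721 -61.2783907   53.54420779] [-13.96398489   8.67719822  16.9381915 ] [1.36544862 2.52757977 0.02280248]
[-0.014   0.0031 -0.9999] 90.0574567286685
needle_tip [268.9   5.8] 0.96 [520.4  44.2  59. ]
dial_centre [323.9  23.8] 0.81 [541.3  37.6  61. ]
plunger_tip [308.7 214. ] 0.65 [542.5 -46.9  42. ]
```

View pics/c3.png

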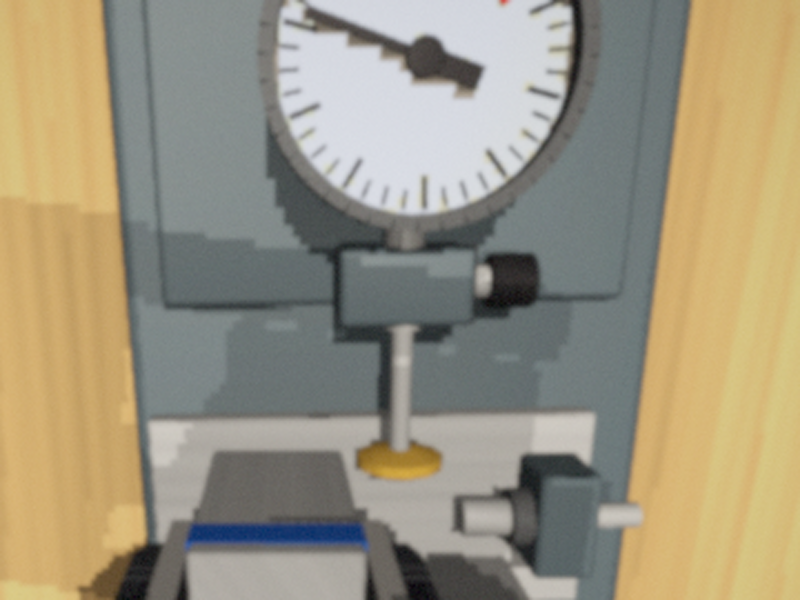

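Request:
{"method": "move_arm", "body": {"rows": [{"dr":[0,0,0],"dp":[0.002,-0.03,0],"hand":-1},{"dr":[0,0,0],"dp":[0.004,-0.05,-0.003],"hand":-1},{"dr":[0,0,0],"dp":[0.008,-0.05,-0.006],"hand":-1},{"dr":[0,0,0],"dp":[0.008,-0.04,-0.006],"hand":-1},{"dr":[0,0,0],"dp":[0.008,-0.03,-0.006],"hand":-1},{"dr":[0,0,0],"dp":[0.008,-0.02,-0.006],"hand":-1},{"dr":[0,0,0],"dp":[0.008,-0.01,-0.006],"hand":-1},{"dr":[0,0,0],"dp":[0.008,0,-0.006],"hand":-1},{"dr":[0,0,0],"dp":[0.008,0,-0.006],"hand":-1},{"dr":[0,0,0],"dp":[0.008,0,-0.006],"hand":-1}]}}

```text
clock: 27.45
eef_pos: [515.8, -61.2, 53.6]
eef_rot: [0.706, 0.708, -0.004, -0.005]
force: [-11.9, 4.8, 11.0]
opening: 0.367
grasp_force: 62.4
```

```bash
python3 - <<'E'
from h import *
s=status.get_state(); r=R.from_quat(s['eef_rot']).as_matrix(); print(s['clock'],s['eef_pos'],s['force'],s['moment']); print(r[:,2].round(4), np.degrees(np.arctan2(r[1,0],r[0,0])))
E
```

```text
27.45 [515.81192846 -61.19219779  53.58625293] [-11.92110877   4.75388752  11.00735434] [0.77013299 2.29139355 0.03062458]
[-0.014   0.0016 -0.9999] 90.09584201113474
```

```bash
python3 - <<'E'
from h import *
im=cv2.imread('pics/m1.png').astype(np.float32)  # BGR
# rebuild camera at that time
T=np.eye(4);T[:3,:3]=R.from_quat([.7065,.7077,0,0]).as_matrix();T[:3,3]=[429.36,261.44,229.9]
m=camera_model('wrist');f=192/np.tan(np.radians(m['fovy'])/2);c=(T@np.array(m['T_tool_cam']),f,m['cx'],m['cy'])
C=np.array([431.5,284.9]);
for yaw in (11.3,12.3,13.3):
  a=np.radians(yaw);ex=np.array([np.cos(a),np.sin(a)]);ey=np.array([-ex[1],ex[0]])
  for nm,e,o in (('x',ex,ey),('y',ey,ex)):
    t=np.arange(-22,22.01,.25); P=[]
    for tt in t:
        v=np.mean([im[tuple(np.clip(((proj(c,[*(C+e*tt+o*k),62])-[176,82])*5).round().astype(int)[::-1],0,[599,799]))] for k in np.linspace(-9,9,13)],axis=0); P.append(v)
    P=np.array(P); g=np.abs(np.gradient(P,axis=0)).sum(1)
    r=P[:,2]-P[:,0]
    print(yaw,nm,'neg',[ (t[i],g[i].round(1)) for i in np.argsort(-g*(t<-8))[:2]],'pos',[(t[i],g[i].round(1)) for i in np.argsort(-g*(t>8))[:2]])
    if yaw==12.3:
        for i in list(range(16,40,1))+list(range(136,164,1)): print(t[i],P[i].astype(int).tolist(),end='; ')
        print()
E
```

```text
11.3 x neg [(np.float64(-16.5), np.float32(16.5)), (np.float64(-16.75), np.float32(16.1))] pos [(np.float64(15.25), np.float32(15.6)), (np.float64(15.5), np.float32(14.9))]
11.3 y neg [(np.float64(-13.5), np.float32(25.9)), (np.float64(-13.75), np.float32(24.8))] pos [(np.float64(16.75), np.float32(23.4)), (np.float64(17.0), np.float32(23.0))]
12.3 x neg [(np.float64(-16.25), np.float32(16.2)), (np.float64(-16.75), np.float32(16.2))] pos [(np.float64(15.25), np.float32(15.7)), (np.float64(15.0), np.float32(14.8))]
-18.0 [52, 87, 139]; -17.75 [57, 89, 137]; -17.5 [63, 92, 137]; -17.25 [71, 95, 136]; -17.0 [80, 100, 136]; -16.75 [90, 107, 136]; -16.5 [99, 112, 137]; -16.25 [107, 119, 138]; -16.0 [115, 125, 140]; -15.75 [123, 131, 142]; -15.5 [128, 136, 144]; -15.25 [132, 140, 147]; -15.0 [136, 143, 149]; -14.75 [139, 146, 150]; -14.5 [141, 147, 152]; -14.25 [142, 148, 152]; -14.0 [143, 149, 153]; -13.75 [143, 149, 153]; -13.5 [143, 149, 153]; -13.25 [142, 149, 153]; -13.0 [142, 148, 152]; -12.75 [141, 148, 152]; -12.5 [141, 147, 152]; -12.25 [141, 147, 151]; 12.0 [140, 146, 150]; 12.25
[... 1512 characters left out ...]
2, 149, 152]; 15.0 [141, 147, 151]; 15.25 [139, 145, 148]; 15.5 [137, 141, 145]; 15.75 [134, 137, 140]; 16.0 [130, 131, 134]; 16.25 [125, 125, 127]; 16.5 [120, 118, 118]; 16.75 [114, 109, 108]; 17.0 [109, 101, 99]; 17.25 [103, 93, 90]; 17.5 [98, 86, 82]; 17.75 [93, 81, 77]; 18.0 [90, 77, 73]; 18.25 [86, 75, 72]; 18.5 [83, 74, 72]; 18.75 [81, 75, 74]; 
13.3 x neg [(np.float64(-16.5), np.float32(16.7)), (np.float64(-16.75), np.float32(16.5))] pos [(np.float64(15.25), np.float32(14.6)), (np.float64(16.0), np.float32(14.6))]
13.3 y neg [(np.float64(-13.25), np.float32(26.4)), (np.float64(-13.75), np.float32(25.3))] pos [(np.float64(16.75), np.float32(23.4)), (np.float64(17.0), np.float32(23.1))]
```

Request:
{"method": "move_arm", "body": {"rows": [{"dr":[0,0,0],"dp":[0,-0.03,-0.004],"hand":-1},{"dr":[0,0,0],"dp":[0,-0.05,-0.006],"hand":-1},{"dr":[0,0,0],"dp":[0,-0.05,-0.006],"hand":-1},{"dr":[0,0,0],"dp":[0,-0.05,-0.006],"hand":-1},{"dr":[0,0,0],"dp":[0,-0.035,-0.006],"hand":-1},{"dr":[0,0,0],"dp":[0,-0.02,-0.006],"hand":-1},{"dr":[0,0,0],"dp":[0,0,-0.006],"hand":-1},{"dr":[0,0,0],"dp":[0,0.02,-0.006],"hand":-1},{"dr":[0,0,0],"dp":[0,0.04,-0.006],"hand":-1},{"dr":[0,0,0],"dp":[0,0.05,-0.006],"hand":-1}]}}

```text
clock: 28.28
eef_pos: [521.3, -61.1, 53.6]
eef_rot: [0.706, 0.708, -0.005, -0.006]
force: [-14.5, 4.7, 9.9]
opening: 0.37
grasp_force: 62.0
```

```bash
python3 - <<'E'
from h import *
s=status.get_state(); r=R.from_quat(s['eef_rot']).as_matrix(); print(s['clock'],s['eef_pos'],s['force'],s['moment']); print(r[:,2].round(4), np.degrees(np.arctan2(r[1,0],r[0,0])))
E
```

```text
28.2833 [521.25827569 -61.09864163  53.59955434] [-14.46473494   4.67108643   9.85954054] [0.7758701  2.5770993  0.05327431]
[-0.0161  0.0018 -0.9999] 90.09941178803076
```

Request:
{"method": "move_arm", "body": {"rows": [{"dr":[0,0,0],"dp":[0,-0.02,-0.005],"hand":-1},{"dr":[0,0,0],"dp":[0,-0.04,-0.01],"hand":-1},{"dr":[0,0,0],"dp":[0,-0.04,-0.01],"hand":-1},{"dr":[0,0,0],"dp":[0,-0.03,-0.01],"hand":-1},{"dr":[0,0,0],"dp":[0,-0.015,-0.01],"hand":-1},{"dr":[0,0,0],"dp":[0,0,-0.01],"hand":-1},{"dr":[0,0,0],"dp":[0,0.015,-0.01],"hand":-1},{"dr":[0,0,0],"dp":[0,0.03,-0.01],"hand":-1},{"dr":[0,0,0],"dp":[0,0.04,-0.01],"hand":-1},{"dr":[0,0,0],"dp":[0,0.04,-0.01],"hand":-1}]}}

```text
clock: 29.12
eef_pos: [529.0, -61.0, 54.1]
eef_rot: [0.707, 0.707, -0.003, -0.004]
force: [-4.6, 4.8, -3.9]
opening: 0.365
grasp_force: 60.8
```

```bash
python3 - <<'E'
from h import *
s=status.get_state(); r=R.from_quat(s['eef_rot']).as_matrix(); print(s['clock'],s['eef_pos'],s['force'],s['moment']); print(r[:,2].round(4), np.degrees(np.arctan2(r[1,0],r[0,0])))
E
```

```text
29.1167 [528.95520481 -60.95017489  54.08696374] [-4.61675336  4.8175847  -3.87135115] [1.04005916 0.91996207 0.01730923]
[-0.0096  0.002  -1.    ] 90.06142043129346
```

Request:
{"method": "move_arm", "body": {"rows": [{"dr":[0,0,-0.004],"dp":[0,0.008,0],"hand":-1},{"dr":[0,0,-0.008],"dp":[0,0.016,0],"hand":-1},{"dr":[0,0,-0.012],"dp":[0,0.024,0],"hand":-1},{"dr":[0,0,-0.016],"dp":[0,0.032,0],"hand":-1},{"dr":[0,0,-0.02],"dp":[0,0.04,0],"hand":-1},{"dr":[0,0,-0.02],"dp":[0,0.048,0],"hand":-1},{"dr":[0,0,-0.02],"dp":[0,0.056,0],"hand":-1},{"dr":[0,0,-0.02],"dp":[0,0.064,0],"hand":-1},{"dr":[0,0,-0.02],"dp":[0,0.07,0],"hand":-1},{"dr":[0,0,-0.02],"dp":[0,0.07,0],"hand":-1}]}}

```text
clock: 29.95
eef_pos: [537.3, -61.0, 54.0]
eef_rot: [0.699, 0.715, -0.003, -0.004]
force: [-5.3, 4.4, -3.9]
opening: 0.372
grasp_force: 60.8
```

```bash
python3 - <<'E'
from h import *
s=status.get_state(); r=R.from_quat(s['eef_rot']).as_matrix(); print(s['clock'],s['eef_pos'],s['force'],s['moment']); print(r[:,2].round(4), np.degrees(np.arctan2(r[1,0],r[0,0])))
E
```

```text
29.95 [537.26196017 -60.99289443  54.04144166] [-5.31202128  4.36968457 -3.89692897] [0.92258076 0.92265162 0.0260366 ]
[-0.0098  0.0019 -1.    ] 91.2601829614233
```

Request:
{"method": "move_arm", "body": {"rows": [{"dr":[0,0,0],"dp":[0,0.008,0],"hand":-1},{"dr":[0,0,0],"dp":[0,0.016,0],"hand":-1},{"dr":[0,0,0],"dp":[0,0.024,0],"hand":-1},{"dr":[0,0,0],"dp":[0,0.032,0],"hand":-1},{"dr":[0,0,0],"dp":[0,0.038,0],"hand":-1},{"dr":[0,0,0],"dp":[0,0.044,0],"hand":-1},{"dr":[0,0,0],"dp":[0,0.05,0],"hand":-1},{"dr":[0,0,0],"dp":[0,0.055,0],"hand":-1},{"dr":[0,0,0],"dp":[0,0.06,0],"hand":-1},{"dr":[0,0,0],"dp":[0,0.06,0],"hand":-1}]}}

```text
clock: 30.78
eef_pos: [544.0, -60.8, 54.0]
eef_rot: [0.699, 0.715, -0.003, -0.005]
force: [-6.1, 5.2, -2.5]
opening: 0.364
grasp_force: 60.8
```

```bash
python3 - <<'E'
from h import *
s=status.get_state(); r=R.from_quat(s['eef_rot']).as_matrix(); print(s['clock'],s['eef_pos'],s['force'],s['moment']); print(r[:,2].round(4), np.degrees(np.arctan2(r[1,0],r[0,0])))
E
```

```text
30.7833 [544.02505065 -60.8234838   53.99224277] [-6.08086735  5.19354529 -2.52191358] [0.93172988 1.07944476 0.02633404]
[-0.0108  0.0019 -0.9999] 91.2652991472679
```

Request:
{"method": "move_arm", "body": {"rows": [{"dr":[0,0,0],"dp":[0,0.004,0],"hand":-1},{"dr":[0,0,0],"dp":[0,0.008,0],"hand":-1},{"dr":[0,0,0],"dp":[0,0.012,0],"hand":-1},{"dr":[0,0,0],"dp":[0,0.016,0],"hand":-1},{"dr":[0,0,0],"dp":[0,0.02,0],"hand":-1},{"dr":[0,0,0],"dp":[0,0.024,0],"hand":-1},{"dr":[0,0,0],"dp":[0,0.027,0],"hand":-1},{"dr":[0,0,0],"dp":[0,0.03,0],"hand":-1},{"dr":[0,0,0],"dp":[0,0.03,0],"hand":-1},{"dr":[0,0,0],"dp":[0,0.03,0],"hand":-1}]}}

```text
clock: 31.62
eef_pos: [544.3, -60.8, 54.0]
eef_rot: [0.699, 0.715, -0.006, -0.007]
force: [-13.1, 4.2, 3.4]
opening: 0.365
grasp_force: 61.6
```

```bash
python3 - <<'E'
from h import *
s=status.get_state(); r=R.from_quat(s['eef_rot']).as_matrix(); print(s['clock'],s['eef_pos'],s['force'],s['moment']); print(r[:,2].round(4), np.degrees(np.arctan2(r[1,0],r[0,0])))
E
```

```text
31.6167 [544.25641149 -60.77306942  53.97976089] [-13.06349976   4.23004599   3.38566628] [0.73461568 2.30015487 0.00566793]
[-0.018   0.002  -0.9998] 91.29497087639093
```

Request:
{"method": "move_arm", "body": {"rows": [{"dr":[0,0,0],"dp":[0,-0.01,0.004],"hand":-1},{"dr":[0,0,0],"dp":[0,-0.02,0.008],"hand":-1},{"dr":[0,0,0],"dp":[-0.001,-0.03,0.01],"hand":-1},{"dr":[0,0,0],"dp":[-0.002,-0.04,0.012],"hand":-1},{"dr":[0,0,0],"dp":[-0.003,-0.048,0.014],"hand":-1},{"dr":[0,0,0],"dp":[-0.004,-0.048,0.014],"hand":-1},{"dr":[0,0,0],"dp":[-0.005,-0.048,0.014],"hand":-1},{"dr":[0,0,0],"dp":[-0.005,-0.048,0.014],"hand":-1},{"dr":[0,0,0],"dp":[-0.005,-0.048,0.014],"hand":-1},{"dr":[0,0,0],"dp":[-0.005,-0.048,0.014],"hand":-1}]}}

```text
clock: 32.45
eef_pos: [544.0, -60.9, 53.8]
eef_rot: [0.699, 0.715, -0.001, -0.003]
force: [-3.5, 9.1, 2.6]
opening: 0.36
grasp_force: 61.6
```

```bash
python3 - <<'E'
from h import *
s=status.get_state(); r=R.from_quat(s['eef_rot']).as_matrix(); print(s['clock'],s['eef_pos'],s['force'],s['moment']); print(r[:,2].round(4), np.degrees(np.arctan2(r[1,0],r[0,0])))
E
```

```text
32.45 [543.95056443 -60.86880475  53.81883203] [-3.50954838  9.10665157  2.59390563] [1.4816268  0.81070054 0.1291878 ]
[-0.0056  0.0027 -1.    ] 91.24636521356466
```

Request:
{"method": "move_arm", "body": {"rows": [{"dr":[0,0,0],"dp":[0,0,0],"hand":-0.2},{"dr":[0,0,0],"dp":[0,0,0],"hand":0},{"dr":[0,0,0],"dp":[0,0,0],"hand":0.1},{"dr":[0,0,0],"dp":[0,0,0],"hand":0.1},{"dr":[0,0,0],"dp":[0,-0.01,-0.01],"hand":0.1},{"dr":[0,0,0],"dp":[0,-0.015,-0.06],"hand":0.1},{"dr":[0,0,0],"dp":[0,-0.015,-0.16],"hand":0.1},{"dr":[0,0,0],"dp":[0,-0.015,-0.3],"hand":0.1},{"dr":[0,0,0],"dp":[0,-0.015,-0.45],"hand":0.1},{"dr":[0,0,0],"dp":[0,-0.015,-0.6],"hand":0.1}]}}

```text
clock: 33.28
eef_pos: [544.6, -62.7, 127.5]
eef_rot: [0.699, 0.715, -0.0, 0.0]
force: [-0.0, -0.6, 0.9]
opening: 0.549
grasp_force: 0.0
```

```bash
cat > dial.py <<'E'
from h import *
def angles(tag):
    s=status.get_state(); c=cam('wrist'); a=get_image('wrist'); np.save(tag+'.npy',a)
    o={}
    for n,z in dict(needle_tip=59,dial_centre=61,zero_mark=59,plunger_tip=42,master_c=56,spacer_c=56).items():
        for d in spotter.tip_of(n,'wrist')[:1]: o[n]=ray(c,d['centre'],z); print(n,np.round(d['centre'],1),round(d['score'],2),o[n])
    print(s['clock'],s['eef_pos'],s['force'],s['opening'])
    for n in ('needle_tip','zero_mark'):
        if n in o and 'dial_centre' in o:
            d=o[n]-o['dial_centre']; print(n,'bearing from world +y cw',np.degrees(np.arctan2(d[0],d[1])).round(1), np.hypot(*d[:2]))
    return a,c
E
python3 -c "
from dial import *
a,c=angles('d1')"
```

```text
needle_tip [245.7   6.3] 0.72 [536.  59.  59.]
dial_centre [253.9  43.9] 0.92 [541.3  38.7  61. ]
zero_mark [281.7  22.9] 0.69 [557.5  50.7  59. ]
plunger_tip [253.9 169.2] 0.75 [543.  -42.5  42. ]
master_c [253.2 195.5] 0.62 [542.9 -58.   56. ]
33.2833 [544.55997598 -62.71528758 127.50203646] [-0.0328688  -0.62367068  0.90804498] 0.549149939788326
needle_tip bearing from world +y cw -14.6 20.980467106334867
zero_mark bearing from world +y cw 53.5 20.16035713969377
```

```bash
echo '{"p":[544.4,-62.2,126.3],"yaw":91.3}'>cmd.json; python3 go.py 541.5 38 110 57.3
```

```text
dp [0.835, -0.005, 0.136] drz 0.567
```

Request:
{"method": "move_arm", "body": {"rows": [{"dr":[0,0,0.04],"dp":[0.06,0,-0.03],"hand":1},{"dr":[0,0,0.11],"dp":[0.16,0,-0.03],"hand":1},{"dr":[0,0,0.19],"dp":[0.28,0,-0.03],"hand":1},{"dr":[0,0,0.27],"dp":[0.41,0,0],"hand":1},{"dr":[0,0,0.35],"dp":[0.54,0,0.03],"hand":1},{"dr":[0,0,0.43],"dp":[0.66,0,0.06],"hand":1},{"dr":[0,0,0.5],"dp":[0.76,-0.005,0.1],"hand":1},{"dr":[0,0,0.55],"dp":[0.82,-0.005,0.13],"hand":1},{"dr":[0,0,0.567],"dp":[0.835,-0.005,0.136],"hand":1},{"dr":[0,0,0.567],"dp":[0.835,-0.005,0.136],"hand":1}]}}

```text
clock: 34.47
eef_pos: [541.2, 38.0, 109.0]
eef_rot: [0.877, 0.48, -0.001, -0.0]
force: [0.7, -0.7, -0.1]
opening: 1.003
grasp_force: 0.0
```

```bash
python3 - <<'E'
from dial import *
a,c=angles('d2')
# rectify dial plane z=60 at 6 px/mm, north = world +y, east = world +x
def rect(a,c,cen,z=60,h=40,k=6):
    w=np.array([[cen[0]+u,cen[1]+v,z] for u,v in [(-h,h),(h,h),(h,-h),(-h,-h)]])
    src=np.array([proj(c,p) for p in w],np.float32); n=2*h*k
    return cv2.warpPerspective(a,cv2.getPerspectiveTransform(src,np.array([[0,0],[n,0],[n,n],[0,n]],np.float32)),(n,n),flags=cv2.INTER_CUBIC)
r=rect(a,c,(541.5,38)); 
hsv=cv2.cvtColor(r,cv2.COLOR_RGB2HSV); red=((hsv[...,0]<8)|(hsv[...,0]>172))&(hsv[...,1]>120)
ys,xs=np.nonzero(red); print('red n',len(xs),'mean',((xs.mean()-240)/6).round(1),((240-ys.mean())/6).round(1))
w=((hsv[...,1]<60)&(hsv[...,2]>120)).astype(np.uint8); w=cv2.morphologyEx(w,cv2.MORPH_CLOSE,np.ones((25,25)))
n,l,st,ce=cv2.connectedComponentsWithStats(w); k=1+np.argmax(st[1:,4]); print('white',((st[k][:2]-240)/6).round(1),(st[k][2:4]/6).round(1),((ce[k]-240)/6).round(1))
save('d2',np.hstack([cv2.resize(r,(480,480)),a[::1,100:400][:384].copy() if False else cv2.resize(a,(320,480))]))
E
```

```text
needle_tip [226.7 190.8] 0.69 [533.9  59.7  59. ]
dial_centre [254.  214.3] 0.91 [540.2  37.8  61. ]
zero_mark [265.1 179.5] 0.73 [558.   52.9  59. ]
plunger_tip [317.6 289.9] 0.89 [543.5 -45.6  42. ]
master_c [332.7 314.4] 0.76 [545.2 -59.5  56. ]
34.4667 [541.19696731  37.96640227 108.9610656 ] [ 0.65914932 -0.69588462 -0.13093774] 1.0033063589622349
needle_tip bearing from world +y cw -16.0 22.788154817799555
zero_mark bearing from world +y cw 49.7 23.342022191746764
red n 2278 mean 18.0 15.0
white [-25.7 -25.7] [51.3 50.3] [ 0.6 -1. ]
```

View pics/d2.png

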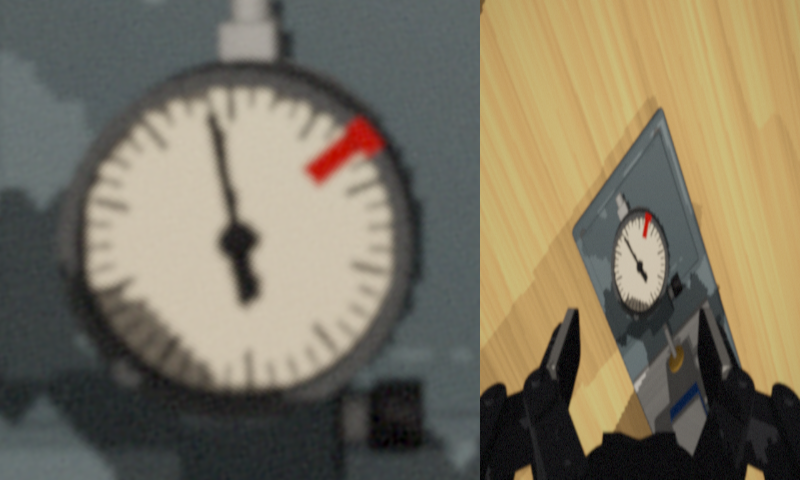

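Request:
{"method": "move_arm", "body": {"rows": [{"dr":[0,0,0],"dp":[0,0,0.07],"hand":1},{"dr":[0,0,0],"dp":[0,0,0.17],"hand":1},{"dr":[0,0,0],"dp":[0,0,0.28],"hand":1},{"dr":[0,0,0],"dp":[0,0,0.39],"hand":1},{"dr":[0,0,0],"dp":[0,0,0.48],"hand":1},{"dr":[0,0,0],"dp":[0,0,0.54],"hand":1},{"dr":[0,0,0],"dp":[0,0,0.55],"hand":0.6},{"dr":[0,0,0],"dp":[0,0,0.55],"hand":0.4},{"dr":[0,0,0],"dp":[0,0,0.55],"hand":0},{"dr":[0,0,0],"dp":[0,0,0.55],"hand":-1}]}}

```text
clock: 35.65
eef_pos: [541.5, 37.9, 44.7]
eef_rot: [0.878, 0.479, -0.0, -0.0]
force: [-2.3, 1.4, 3.3]
opening: 0.645
grasp_force: 63.4
```

Gripped (0.645, about 55–58 mm). Now I'll turn it.

Request:
{"method": "move_arm", "body": {"rows": [{"dr":[0,0,0],"dp":[0,0,0],"hand":-1},{"dr":[0,0,-0.04],"dp":[0,0,0],"hand":-1},{"dr":[0,0,-0.12],"dp":[0,0,0],"hand":-1},{"dr":[0,0,-0.22],"dp":[0,0,0],"hand":-1},{"dr":[0,0,-0.32],"dp":[0,0,0],"hand":-1},{"dr":[0,0,-0.42],"dp":[0,0,0],"hand":-1},{"dr":[0,0,-0.52],"dp":[0,0,0],"hand":-1},{"dr":[0,0,-0.62],"dp":[0,0,0],"hand":-1},{"dr":[0,0,-0.7],"dp":[0,0,0],"hand":-1},{"dr":[0,0,-0.78],"dp":[0,0,0],"hand":-1}]}}

```text
clock: 36.48
eef_pos: [541.6, 37.8, 44.7]
eef_rot: [0.614, 0.789, 0.0, -0.0]
force: [-1.7, 1.5, 2.9]
opening: 0.653
grasp_force: 63.6
```

Request:
{"method": "move_arm", "body": {"rows": [{"dr":[0,0,-0.08],"dp":[0,0,0],"hand":-1},{"dr":[0,0,-0.15],"dp":[0,0,0],"hand":-1},{"dr":[0,0,-0.21],"dp":[0,0,0],"hand":-1},{"dr":[0,0,-0.25],"dp":[0,0,0],"hand":-1},{"dr":[0,0,-0.25],"dp":[0,0,0],"hand":-1},{"dr":[0,0,-0.25],"dp":[0,0,0],"hand":-1},{"dr":[0,0,-0.25],"dp":[0,0,0],"hand":-1},{"dr":[0,0,-0.25],"dp":[0,0,0],"hand":0.6},{"dr":[0,0,-0.25],"dp":[0,0,0],"hand":0.8},{"dr":[0,0,-0.25],"dp":[0,0,0],"hand":0.8}]}}

```text
clock: 37.32
eef_pos: [542.5, 37.5, 44.1]
eef_rot: [0.507, 0.862, 0.0, 0.001]
force: [0.4, -0.2, -0.4]
opening: 0.901
grasp_force: 0.0
```

```bash
cat >> dial.py <<'E'
def rect(a,c,cen=(541.2,38),z=60,h=40,k=6):
    w=np.array([[cen[0]+u,cen[1]+v,z] for u,v in [(-h,h),(h,h),(h,-h),(-h,-h)]])
    src=np.array([proj(c,p) for p in w],np.float32); n=2*h*k
    return cv2.warpPerspective(a,cv2.getPerspectiveTransform(src,np.array([[0,0],[n,0],[n,n],[0,n]],np.float32)),(n,n),flags=cv2.INTER_CUBIC)
def measure(tag):
    s=status.get_state(); c=cam('wrist'); a=get_image('wrist'); r=rect(a,c); np.save(tag+'.npy',a)
    hsv=cv2.cvtColor(r,cv2.COLOR_RGB2HSV)
    w=((hsv[...,1]<90)&(hsv[...,2]>120)).astype(np.uint8); w=cv2.morphologyEx(w,cv2.MORPH_CLOSE,np.ones((45,45)))
    red=((hsv[...,0]<8)|(hsv[...,0]>172))&(hsv[...,1]>120)
    # hub: darkest blob (radius 2.5 mm) near the middle
    dark=cv2.GaussianBlur(255-r.max(2),(0,0),12); sub=dark[190:290,190:290]; iy,ix=np.unravel_index(sub.argmax(),sub.shape); hx,hy=190+ix,190+iy
    ys,xs=np.nonzero(red); zb=np.degrees(np.arctan2(xs.mean()-hx,hy-ys.mean()))
    th=np.radians(np.arange(0,360,.5)); prof=np.zeros(720)
    for rad in np.arange(40,115,2):
        prof+=255-r.max(2)[np.clip((hy-rad*np.cos(th)).astype(int),0,479),np.clip((hx+rad*np.sin(th)).astype(int),0,479)]
    prof=np.convolve(np.r_[prof[-2:],prof,prof[:2]],np.ones(5)/5,'valid')
    top=[(np.arange(0,360,.5)[i]+180)%360-180 for i in np.argsort(-prof)[:8]]
    print('clock',s['clock'],'eef',s['eef_pos'].round(1),s['force'].round(1),'hub',hx,hy,'red',len(xs),'zero bearing',zb.round(1),'dark dirs',top)
    return a,r
E
python3 - <<'E'
from dial import *
a,r=measure('d3')
E
```

```text
clock 37.3167 eef [542.5  37.5  44.1] [ 0.4 -0.2 -0.4] hub 240 272 red 2209 zero bearing -10.6 dark dirs [np.float64(-11.0), np.float64(-10.5), np.float64(-11.5), np.float64(-10.0), np.float64(-12.0), np.float64(-9.5), np.float64(-12.5), np.float64(-9.0)]
```

```bash
python3 - <<'E'
from dial import *
E
python3 -c "
import numpy as np
from h import *
a=np.load('d3.npy'); save('d3',cv2.resize(a[100:370,80:440],(800,600),interpolation=cv2.INTER_CUBIC))"
```

```text
(no output)
```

View pics/d3.png

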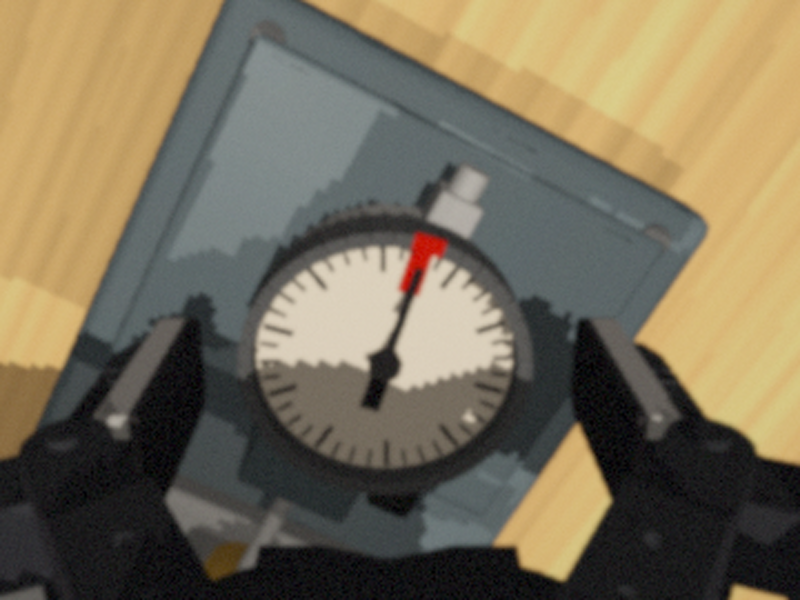

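The picture shows the needle lying in the red mark at (425,265) in the crop, so the dial is zeroed. Next I'll take the master back.

```bash
echo '{"p":[541.5,38,44],"yaw":119.1}'>cmd.json; python3 go.py 543.6 -60.8 113 91.3;  python3 go.py 543.6 -60.8 54 91.3; python3 go.py 509 -60.3 56 91.3; cat cmd.json
```

```text
dp [-0.728, -0.385, -0.575] drz 0.463
dp [0.0, -0.0, 0.492] drz 0.0
dp [0.011, -0.288, -0.017] drz 0.0
{"p": [509.0367454230699, -60.27792108057217, 56.0], "yaw": 91.32}
```

Request:
{"method": "move_arm", "body": {"rows": [{"dr":[0,0,0],"dp":[0,0,-0.2],"hand":1},{"dr":[0,0,0],"dp":[0,0,-0.45],"hand":1},{"dr":[0,0,0.05],"dp":[-0.06,-0.03,-0.6],"hand":1},{"dr":[0,0,0.13],"dp":[-0.18,-0.1,-0.6],"hand":1},{"dr":[0,0,0.22],"dp":[-0.34,-0.18,-0.6],"hand":1},{"dr":[0,0,0.31],"dp":[-0.5,-0.26,-0.6],"hand":1},{"dr":[0,0,0.39],"dp":[-0.63,-0.33,-0.6],"hand":1},{"dr":[0,0,0.44],"dp":[-0.7,-0.37,-0.59],"hand":1},{"dr":[0,0,0.463],"dp":[-0.728,-0.385,-0.575],"hand":1},{"dr":[0,0,0.463],"dp":[-0.728,-0.385,-0.575],"hand":1}]}}

```text
clock: 38.2
eef_pos: [543.8, -61.9, 112.6]
eef_rot: [0.7, 0.714, -0.0, -0.0]
force: [-0.1, 0.6, -0.5]
opening: 1.003
grasp_force: 0.0
```

Request:
{"method": "move_arm", "body": {"rows": [{"dr":[0,0,0],"dp":[0,0,0.07],"hand":0.6},{"dr":[0,0,0],"dp":[0,0,0.17],"hand":0.6},{"dr":[0,0,0],"dp":[0,0,0.28],"hand":0.6},{"dr":[0,0,0],"dp":[0,0,0.39],"hand":0.5},{"dr":[0,0,0],"dp":[0,0,0.47],"hand":0.3},{"dr":[0,0,0],"dp":[0,0,0.492],"hand":0},{"dr":[0,0,0],"dp":[0,0,0.492],"hand":-0.2},{"dr":[0,0,0],"dp":[0,0,0.492],"hand":-0.3},{"dr":[0,0,0],"dp":[0,0,0.492],"hand":-1},{"dr":[0,0,0],"dp":[0,0,0.492],"hand":-1}]}}

```text
clock: 39.03
eef_pos: [543.8, -60.7, 53.8]
eef_rot: [0.699, 0.715, 0.0, -0.0]
force: [0.3, 3.6, -6.2]
opening: 0.365
grasp_force: 59.8
```

```bash
python3 go.py 430.5 285.5 116 102.3;  python3 go.py 430.5 285.5 34 102.3;python3 go.py 430.5 285.5 31.4 102.3
```

```text
dp [0.965, -0.196, -0.167] drz -0.061
dp [0.976, -0.134, -0.166] drz -0.061
dp [0.982, -0.071, -0.167] drz -0.061
dp [0.0, -0.0, 0.683] drz -0.0
dp [0.0, -0.0, 0.022] drz -0.0
```

Request:
{"method": "move_arm", "body": {"rows": [{"dr":[0,0,0],"dp":[0.002,-0.002,-0.004],"hand":-1},{"dr":[0,0,0],"dp":[0.002,-0.015,-0.006],"hand":-1},{"dr":[0,0,0],"dp":[0.003,-0.045,-0.007],"hand":-1},{"dr":[0,0,0],"dp":[0.004,-0.08,-0.008],"hand":-1},{"dr":[0,0,0],"dp":[0.005,-0.12,-0.01],"hand":-1},{"dr":[0,0,0],"dp":[0.007,-0.16,-0.012],"hand":-1},{"dr":[0,0,0],"dp":[0.009,-0.2,-0.015],"hand":-1},{"dr":[0,0,0],"dp":[0.011,-0.24,-0.017],"hand":-1},{"dr":[0,0,0],"dp":[0.011,-0.27,-0.017],"hand":-1},{"dr":[0,0,0],"dp":[0.011,-0.288,-0.017],"hand":-1}]}}

```text
clock: 39.87
eef_pos: [507.8, -60.7, 55.8]
eef_rot: [0.699, 0.715, -0.001, -0.001]
force: [-1.0, -0.6, -3.4]
opening: 0.366
grasp_force: 60.1
```

Request:
{"method": "move_arm", "body": {"rows": [{"dr":[0,0,0],"dp":[0,0,-0.08],"hand":-1},{"dr":[0,0,0],"dp":[0,-0.02,-0.22],"hand":-1},{"dr":[0,0,-0.005],"dp":[0.05,-0.04,-0.36],"hand":-1},{"dr":[0,0,-0.01],"dp":[0.15,-0.06,-0.46],"hand":-1},{"dr":[0,0,-0.02],"dp":[0.28,-0.08,-0.5],"hand":-1},{"dr":[0,0,-0.03],"dp":[0.41,-0.1,-0.5],"hand":-1},{"dr":[0,0,-0.04],"dp":[0.55,-0.12,-0.5],"hand":-1},{"dr":[0,0,-0.05],"dp":[0.69,-0.145,-0.5],"hand":-1},{"dr":[0,0,-0.056],"dp":[0.83,-0.17,-0.5],"hand":-1},{"dr":[0,0,-0.061],"dp":[0.965,-0.196,-0.5],"hand":-1}]}}

```text
clock: 40.7
eef_pos: [483.2, 55.4, 116.7]
eef_rot: [0.676, 0.737, 0.0, 0.0]
force: [-0.5, 0.2, -4.2]
opening: 0.367
grasp_force: 60.2
```

Request:
{"method": "move_arm", "body": {"rows": [{"dr":[0,0,-0.006],"dp":[0.1,-0.014,0],"hand":-1},{"dr":[0,0,-0.012],"dp":[0.2,-0.028,0],"hand":-1},{"dr":[0,0,-0.018],"dp":[0.3,-0.042,0],"hand":-1},{"dr":[0,0,-0.024],"dp":[0.4,-0.056,0],"hand":-1},{"dr":[0,0,-0.03],"dp":[0.5,-0.07,0],"hand":-1},{"dr":[0,0,-0.036],"dp":[0.6,-0.084,0],"hand":-1},{"dr":[0,0,-0.042],"dp":[0.7,-0.098,0],"hand":-1},{"dr":[0,0,-0.048],"dp":[0.8,-0.11,0],"hand":-1},{"dr":[0,0,-0.054],"dp":[0.89,-0.122,0],"hand":-1},{"dr":[0,0,-0.061],"dp":[0.976,-0.134,0],"hand":-1}]}}

```text
clock: 41.53
eef_pos: [456.9, 170.9, 116.0]
eef_rot: [0.652, 0.758, 0.0, 0.0]
force: [0.7, 0.0, -3.5]
opening: 0.364
grasp_force: 60.2
```

Request:
{"method": "move_arm", "body": {"rows": [{"dr":[0,0,-0.007],"dp":[0.11,-0.008,0],"hand":-1},{"dr":[0,0,-0.014],"dp":[0.22,-0.016,0],"hand":-1},{"dr":[0,0,-0.021],"dp":[0.34,-0.025,0],"hand":-1},{"dr":[0,0,-0.028],"dp":[0.46,-0.034,0],"hand":-1},{"dr":[0,0,-0.035],"dp":[0.58,-0.043,0],"hand":-1},{"dr":[0,0,-0.042],"dp":[0.7,-0.05,0],"hand":-1},{"dr":[0,0,-0.05],"dp":[0.81,-0.058,0],"hand":-1},{"dr":[0,0,-0.056],"dp":[0.9,-0.065,0],"hand":-1},{"dr":[0,0,-0.061],"dp":[0.96,-0.069,0],"hand":-1},{"dr":[0,0,-0.061],"dp":[0.982,-0.071,0],"hand":-1}]}}

```text
clock: 42.37
eef_pos: [430.9, 286.3, 115.9]
eef_rot: [0.627, 0.779, 0.0, 0.0]
force: [0.3, 0.0, -3.3]
opening: 0.367
grasp_force: 60.2
```

Request:
{"method": "move_arm", "body": {"rows": [{"dr":[0,0,0],"dp":[0,0,0.07],"hand":-1},{"dr":[0,0,0],"dp":[0,0,0.18],"hand":-1},{"dr":[0,0,0],"dp":[0,0,0.3],"hand":-1},{"dr":[0,0,0],"dp":[0,0,0.42],"hand":-1},{"dr":[0,0,0],"dp":[0,0,0.53],"hand":-1},{"dr":[0,0,0],"dp":[0,0,0.61],"hand":-1},{"dr":[0,0,0],"dp":[0,0,0.66],"hand":-1},{"dr":[0,0,0],"dp":[0,0,0.677],"hand":-1},{"dr":[0,0,0],"dp":[0,0,0.683],"hand":-1},{"dr":[0,0,0],"dp":[0,0,0.683],"hand":-1}]}}

```text
clock: 43.2
eef_pos: [431.5, 285.3, 34.3]
eef_rot: [0.628, 0.778, 0.0, 0.0]
force: [0.1, 1.0, -3.0]
opening: 0.364
grasp_force: 60.3
```

Request:
{"method": "move_arm", "body": {"rows": [{"dr":[0,0,0],"dp":[0,0,0.005],"hand":-1},{"dr":[0,0,0],"dp":[0,0,0.01],"hand":-1},{"dr":[0,0,0],"dp":[0,0,0.013],"hand":-1},{"dr":[0,0,0],"dp":[0,0,0.016],"hand":-1},{"dr":[0,0,0],"dp":[0,0,0.018],"hand":-1},{"dr":[0,0,0],"dp":[0,0,0.02],"hand":-1},{"dr":[0,0,0],"dp":[0,0,0.021],"hand":-1},{"dr":[0,0,0],"dp":[0,0,0.022],"hand":-1},{"dr":[0,0,0],"dp":[0,0,0.022],"hand":-1},{"dr":[0,0,0],"dp":[0,0,0.022],"hand":-1}]}}

```text
clock: 44.03
eef_pos: [431.1, 285.2, 31.5]
eef_rot: [0.628, 0.779, 0.0, 0.0]
force: [0.1, -0.6, -0.8]
opening: 0.363
grasp_force: 60.6
```

```bash
python3 go.py 430.5 285.5 118 102.3 1;  python3 go.py 425 -262 150 75; python3 - <<'E'
from h import *
# spacer from the top view saved at start (scaled 1.5625)
im=cv2.imread('pics/top.png'); hsv=cv2.cvtColor(im,cv2.COLOR_BGR2HSV)[270:340,535:595]
m=((hsv[...,0]>18)&(hsv[...,0]<32)&(hsv[...,1]>120)&(hsv[...,2]>100)).astype(np.uint8)
ys,xs=np.nonzero(m); print(len(xs)); p=np.c_[xs+535,ys+270]/1.5625; c=cam('top'); W=np.array([ray(c,q,61)[:2] for q in p],np.float32); print(cv2.minAreaRect(W),W.mean(0))
E
```

```text
dp [0.0, -0.0, -0.722] drz -0.0
dp [-0.89, -0.203, -0.053] drz 0.091
dp [-0.905, -0.118, -0.053] drz 0.091
dp [-0.912, -0.031, -0.053] drz 0.091
dp [-0.91, 0.055, -0.054] drz 0.091
dp [-0.901, 0.142, -0.053] drz 0.091
25
((416.6047668457031, -328.0158996582031), (26.996978759765625, 28.422754287719727), 70.94607543945312) [ 414.656   -325.13202]
```

```bash
echo '{"p":[430.5,285.5,31.4],"yaw":102.3}'>cmd.json; python3 go.py 430.5 285.5 118 69.3 1;  python3 go.py 421 -318 150 66 4; python3 - <<'E'
from h import *
for i in range(1): pass
E
```

```text
dp [0.0, 0.0, -0.722] drz 0.55
dp [-1.183, 0.426, -0.067] drz 0.014
dp [-1.177, 0.443, -0.066] drz 0.014
dp [-1.17, 0.46, -0.067] drz 0.013
dp [-1.164, 0.477, -0.066] drz 0.014
```

```bash
echo '{"p":[430.5,285.5,117.8],"yaw":69.3}'>cmd.json; python3 go.py 428 160 140 45 1;  python3 go.py 425 0 150 45 1; python3 go.py 423 -160 150 45 1; python3 go.py 421 -318 150 70 1
```

```text
dp [-0.986, 0.35, -0.185] drz 0.405
dp [-0.96, 0.925, -0.083] drz -0.0
dp [-0.955, 0.931, -0.0] drz -0.0
dp [-0.943, 0.919, -0.0] drz -0.417
```

Request:
{"method": "move_arm", "body": {"rows": [{"dr":[0,0,0],"dp":[0,0,0],"hand":0},{"dr":[0,0,0],"dp":[0,0,0],"hand":0.6},{"dr":[0,0,0],"dp":[0,0,-0.03],"hand":0.8},{"dr":[0,0,0],"dp":[0,0,-0.13],"hand":1},{"dr":[0,0,0],"dp":[0,0,-0.28],"hand":1},{"dr":[0,0,0.05],"dp":[0,0,-0.42],"hand":1},{"dr":[0,0,0.15],"dp":[0,0,-0.54],"hand":1},{"dr":[0,0,0.27],"dp":[0,0,-0.64],"hand":1},{"dr":[0,0,0.39],"dp":[0,0,-0.7],"hand":1},{"dr":[0,0,0.5],"dp":[0,0,-0.722],"hand":1}]}}

```text
clock: 44.87
eef_pos: [432.0, 285.8, 120.0]
eef_rot: [0.81, 0.587, 0.002, 0.0]
force: [-0.6, 0.6, 0.7]
opening: 0.997
grasp_force: 0.0
```

```bash
echo '{"p":[430.5,285.5,118],"yaw":72.3}'>cmd.json; python3 go.py 428 162 140 45 1;  python3 go.py 425 0 150 45 1; python3 go.py 423 -160 150 45 1; python3 go.py 421 -318 150 70 1
```

```text
dp [-0.987, 0.293, -0.183] drz 0.455
dp [-0.972, 0.937, -0.084] drz -0.0
dp [-0.955, 0.931, 0.0] drz -0.0
dp [-0.942, 0.919, 0.0] drz -0.417
```

Request:
{"method": "move_arm", "body": {"rows": [{"dr":[0,0,0.02],"dp":[-0.05,0.01,-0.02],"hand":1},{"dr":[0,0,0.06],"dp":[-0.13,0.03,-0.04],"hand":1},{"dr":[0,0,0.1],"dp":[-0.22,0.06,-0.06],"hand":1},{"dr":[0,0,0.15],"dp":[-0.32,0.09,-0.08],"hand":1},{"dr":[0,0,0.2],"dp":[-0.43,0.12,-0.1],"hand":1},{"dr":[0,0,0.25],"dp":[-0.54,0.15,-0.12],"hand":1},{"dr":[0,0,0.3],"dp":[-0.65,0.185,-0.14],"hand":1},{"dr":[0,0,0.35],"dp":[-0.76,0.22,-0.16],"hand":1},{"dr":[0,0,0.4],"dp":[-0.87,0.255,-0.175],"hand":1},{"dr":[0,0,0.455],"dp":[-0.987,0.293,-0.183],"hand":1}]}}

```text
clock: 45.7
eef_pos: [428.2, 160.4, 140.2]
eef_rot: [0.924, 0.381, 0.0, 0.0]
force: [0.1, 0.0, 0.5]
opening: 1.005
grasp_force: 0.0
```

Request:
{"method": "move_arm", "body": {"rows": [{"dr":[0,0,0],"dp":[-0.1,0.09,-0.01],"hand":1},{"dr":[0,0,0],"dp":[-0.2,0.19,-0.02],"hand":1},{"dr":[0,0,0],"dp":[-0.3,0.29,-0.03],"hand":1},{"dr":[0,0,0],"dp":[-0.4,0.385,-0.04],"hand":1},{"dr":[0,0,0],"dp":[-0.5,0.48,-0.05],"hand":1},{"dr":[0,0,0],"dp":[-0.6,0.575,-0.06],"hand":1},{"dr":[0,0,0],"dp":[-0.7,0.67,-0.07],"hand":1},{"dr":[0,0,0],"dp":[-0.8,0.77,-0.08],"hand":1},{"dr":[0,0,0],"dp":[-0.89,0.86,-0.084],"hand":1},{"dr":[0,0,0],"dp":[-0.972,0.937,-0.084],"hand":1}]}}

```text
clock: 46.53
eef_pos: [424.8, -1.8, 150.2]
eef_rot: [0.924, 0.382, -0.0, 0.0]
force: [0.9, 0.6, -0.1]
opening: 1.002
grasp_force: 0.0
```

Request:
{"method": "move_arm", "body": {"rows": [{"dr":[0,0,0],"dp":[-0.1,0.09,0],"hand":1},{"dr":[0,0,0],"dp":[-0.2,0.19,0],"hand":1},{"dr":[0,0,0],"dp":[-0.3,0.29,0],"hand":1},{"dr":[0,0,0],"dp":[-0.4,0.385,0],"hand":1},{"dr":[0,0,0],"dp":[-0.5,0.48,0],"hand":1},{"dr":[0,0,0],"dp":[-0.6,0.58,0],"hand":1},{"dr":[0,0,0],"dp":[-0.69,0.67,0],"hand":1},{"dr":[0,0,0],"dp":[-0.78,0.76,0],"hand":1},{"dr":[0,0,0],"dp":[-0.87,0.85,0],"hand":1},{"dr":[0,0,0],"dp":[-0.955,0.931,0],"hand":1}]}}

```text
clock: 47.37
eef_pos: [422.4, -161.6, 150.1]
eef_rot: [0.924, 0.382, -0.0, 0.0]
force: [-0.2, -0.0, 0.4]
opening: 0.999
grasp_force: 0.0
```

Request:
{"method": "move_arm", "body": {"rows": [{"dr":[0,0,-0.05],"dp":[-0.11,0.11,0],"hand":1},{"dr":[0,0,-0.1],"dp":[-0.22,0.22,0],"hand":1},{"dr":[0,0,-0.15],"dp":[-0.33,0.33,0],"hand":1},{"dr":[0,0,-0.2],"dp":[-0.45,0.44,0],"hand":1},{"dr":[0,0,-0.25],"dp":[-0.57,0.55,0],"hand":1},{"dr":[0,0,-0.3],"dp":[-0.69,0.67,0],"hand":1},{"dr":[0,0,-0.35],"dp":[-0.8,0.78,0],"hand":1},{"dr":[0,0,-0.39],"dp":[-0.89,0.87,0],"hand":1},{"dr":[0,0,-0.417],"dp":[-0.942,0.919,0],"hand":1},{"dr":[0,0,-0.417],"dp":[-0.942,0.919,0],"hand":1}]}}

```text
clock: 48.2
eef_pos: [420.3, -320.2, 150.0]
eef_rot: [0.82, 0.573, -0.0, 0.0]
force: [-0.0, -0.7, 0.2]
opening: 1.001
grasp_force: 0.0
```

```bash
python3 - <<'E'
from h import *
s=status.get_state(); print(s['clock'],s['eef_pos'],s['eef_rot'])
c=cam('wrist'); a=get_image('wrist'); np.save('s1.npy',a)
for d in spotter.tip_of('spacer_c','wrist')[:2]: print(np.round(d['centre'],1),round(d['score'],2),ray(c,d['centre'],33))
# rectify the z=61 plane, 8 px/mm, north = world +x, left = world +y, about (418,-330)
k=8;h=37;cen=(418,-331)
w=np.array([[cen[0]+v,cen[1]-u,61] for u,v in [(-h,h),(h,h),(h,-h),(-h,-h)]]); n=2*h*k
r=cv2.warpPerspective(a,cv2.getPerspectiveTransform(np.array([proj(c,p) for p in w],np.float32),np.array([[0,0],[n,0],[n,n],[0,n]],np.float32)),(n,n),flags=cv2.INTER_CUBIC)
hsv=cv2.cvtColor(r,cv2.COLOR_RGB2HSV); m=((hsv[...,0]>12)&(hsv[...,0]<35)&(hsv[...,1]>80)&(hsv[...,2]>125)).astype(np.uint8)
m=cv2.morphologyEx(m,cv2.MORPH_CLOSE,np.ones((41,41))); N,l,st,ce=cv2.connectedComponentsWithStats(m); i=1+st[1:,4].argmax()
pts=np.argwhere(l==i)[:,::-1].astype(np.float32); rc=cv2.minAreaRect(pts); print('rect px',rc,'mm',np.array(rc[1])/k,'centre world',cen[0]+(n/2-rc[0][1])/k,cen[1]-(rc[0][0]-n/2)/k)
save('s1',r)
E
```

```text
48.2 [ 420.34005022 -320.17021843  149.96259638] [ 8.19593156e-01  5.72945823e-01 -2.47340872e-04  2.85086006e-04]
[266.9 196.4] 0.58 [ 426.  -334.2   33. ]
rect px ((376.5, 295.5), (591.0, 429.0), 90.0) mm [73.875 53.625] centre world 418.0625 -341.0625
```

View pics/s1.png

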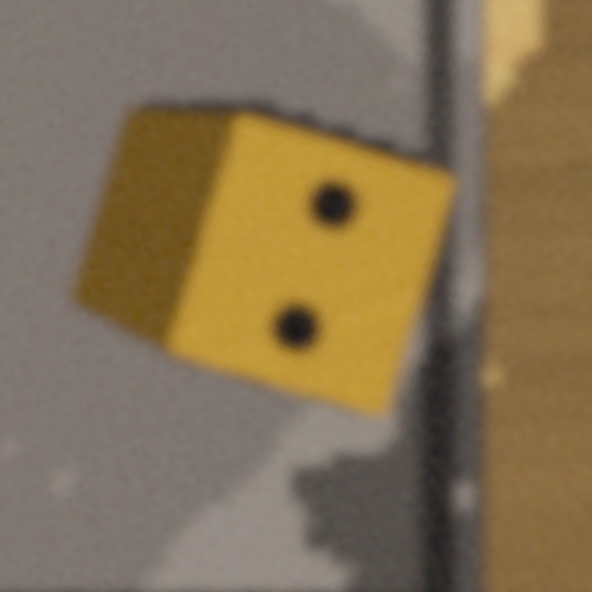

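Brass spacer: two holes, top corners at (240,113), (452,178), (385,413) and (172,350) in the 8 px/mm view. The long 32 mm side lies at yaw −16.5° and the centre is about (422,−333), well clear of the white spacer.

```bash
cat cmd.json; python3 go.py 422.5 -333.2 30.6 73.5 1; python3 go.py 422.5 -333.2 116 73.5 1; python3 go.py 509 -57.5 110 91.3; python3 go.py 509 -57.5 57 91.3 1
```

```text
{"p": [421.02797121798534, -317.9505427887485, 150.04000000000002], "yaw": 70.02}dp [-0.115, 0.055, 0.995] drz -0.058
dp [-0.0, -0.0, -0.711] drz -0.0
dp [0.802, 0.013, 0.017] drz -0.099
dp [0.797, 0.096, 0.016] drz -0.099
dp [0.783, 0.178, 0.017] drz -0.099
dp [-0.0, -0.0, 0.441] drz 0.0
```

Request:
{"method": "move_arm", "body": {"rows": [{"dr":[0,0,-0.02],"dp":[-0.04,0.02,0.06],"hand":1},{"dr":[0,0,-0.04],"dp":[-0.08,0.04,0.16],"hand":1},{"dr":[0,0,-0.058],"dp":[-0.115,0.055,0.28],"hand":1},{"dr":[0,0,-0.058],"dp":[-0.115,0.055,0.42],"hand":1},{"dr":[0,0,-0.058],"dp":[-0.115,0.055,0.56],"hand":1},{"dr":[0,0,-0.058],"dp":[-0.115,0.055,0.7],"hand":1},{"dr":[0,0,-0.058],"dp":[-0.115,0.055,0.83],"hand":1},{"dr":[0,0,-0.058],"dp":[-0.115,0.055,0.93],"hand":1},{"dr":[0,0,-0.058],"dp":[-0.115,0.055,0.98],"hand":1},{"dr":[0,0,-0.058],"dp":[-0.115,0.055,0.995],"hand":0.6}]}}

```text
clock: 49.13
eef_pos: [421.9, -332.3, 29.8]
eef_rot: [0.801, 0.598, -0.0, -0.001]
force: [-0.5, -0.0, 0.4]
opening: 0.886
grasp_force: 0.0
```

Request:
{"method": "move_arm", "body": {"rows": [{"dr":[0,0,0],"dp":[0,0,0],"hand":0.2},{"dr":[0,0,0],"dp":[0,0,0],"hand":-0.1},{"dr":[0,0,0],"dp":[0,0,0],"hand":-0.3},{"dr":[0,0,0],"dp":[0,0,0],"hand":-1},{"dr":[0,0,0],"dp":[0,0,0],"hand":-1},{"dr":[0,0,0],"dp":[0,0,0],"hand":-1},{"dr":[0,0,0],"dp":[0,0,-0.02],"hand":-1},{"dr":[0,0,0],"dp":[0,0,-0.06],"hand":-1},{"dr":[0,0,0],"dp":[0,0,-0.12],"hand":-1},{"dr":[0,0,0],"dp":[0,0,-0.2],"hand":-1}]}}

```text
clock: 49.97
eef_pos: [422.0, -333.0, 54.6]
eef_rot: [0.802, 0.598, -0.0, -0.001]
force: [0.0, -0.1, -2.6]
opening: 0.365
grasp_force: 59.7
```

```bash
echo '{"p":[422.5,-333.2,54.6],"yaw":73.5}'>cmd.json; python3 go.py 509 -57.5 110 91.3; python3 go.py 509 -57.5 56 91.3 1; cat cmd.json
```

```text
dp [0.803, 0.013, -0.154] drz -0.099
dp [0.797, 0.096, -0.154] drz -0.099
dp [0.782, 0.177, -0.154] drz -0.099
dp [0.0, 0.0, 0.45] drz 0.0
{"p": [508.94534716717095, -57.51792999867426, 56.040000000000006], "yaw": 91.32}
```

Request:
{"method": "move_arm", "body": {"rows": [{"dr":[0,0,0],"dp":[0.02,0,-0.1],"hand":-1},{"dr":[0,0,-0.01],"dp":[0.07,0,-0.2],"hand":-1},{"dr":[0,0,-0.02],"dp":[0.15,0,-0.3],"hand":-1},{"dr":[0,0,-0.03],"dp":[0.24,0,-0.38],"hand":-1},{"dr":[0,0,-0.04],"dp":[0.33,0.005,-0.44],"hand":-1},{"dr":[0,0,-0.05],"dp":[0.42,0.005,-0.46],"hand":-1},{"dr":[0,0,-0.06],"dp":[0.51,0.01,-0.462],"hand":-1},{"dr":[0,0,-0.07],"dp":[0.6,0.01,-0.462],"hand":-1},{"dr":[0,0,-0.085],"dp":[0.7,0.01,-0.462],"hand":-1},{"dr":[0,0,-0.099],"dp":[0.803,0.013,-0.462],"hand":-1}]}}

```text
clock: 50.8
eef_pos: [451.3, -240.1, 109.5]
eef_rot: [0.769, 0.639, -0.0, -0.001]
force: [0.3, 0.5, -3.5]
opening: 0.366
grasp_force: 59.7
```

Request:
{"method": "move_arm", "body": {"rows": [{"dr":[0,0,-0.01],"dp":[0.08,0.01,0],"hand":-1},{"dr":[0,0,-0.02],"dp":[0.16,0.02,0],"hand":-1},{"dr":[0,0,-0.03],"dp":[0.24,0.03,0],"hand":-1},{"dr":[0,0,-0.04],"dp":[0.32,0.04,0],"hand":-1},{"dr":[0,0,-0.05],"dp":[0.4,0.05,0],"hand":-1},{"dr":[0,0,-0.06],"dp":[0.48,0.06,0],"hand":-1},{"dr":[0,0,-0.07],"dp":[0.56,0.07,0],"hand":-1},{"dr":[0,0,-0.08],"dp":[0.64,0.08,0],"hand":-1},{"dr":[0,0,-0.09],"dp":[0.72,0.088,0],"hand":-1},{"dr":[0,0,-0.099],"dp":[0.797,0.096,0],"hand":-1}]}}

```text
clock: 51.63
eef_pos: [480.7, -148.7, 110.1]
eef_rot: [0.735, 0.678, -0.0, 0.0]
force: [0.2, -0.2, -3.7]
opening: 0.367
grasp_force: 59.7
```

Request:
{"method": "move_arm", "body": {"rows": [{"dr":[0,0,-0.01],"dp":[0.09,0.02,0],"hand":-1},{"dr":[0,0,-0.02],"dp":[0.19,0.04,0],"hand":-1},{"dr":[0,0,-0.035],"dp":[0.29,0.065,0],"hand":-1},{"dr":[0,0,-0.05],"dp":[0.39,0.09,0],"hand":-1},{"dr":[0,0,-0.06],"dp":[0.49,0.11,0],"hand":-1},{"dr":[0,0,-0.075],"dp":[0.58,0.13,0],"hand":-1},{"dr":[0,0,-0.085],"dp":[0.66,0.15,0],"hand":-1},{"dr":[0,0,-0.095],"dp":[0.73,0.165,0],"hand":-1},{"dr":[0,0,-0.099],"dp":[0.77,0.174,0],"hand":-1},{"dr":[0,0,-0.099],"dp":[0.782,0.177,0],"hand":-1}]}}

```text
clock: 52.47
eef_pos: [509.5, -57.0, 110.1]
eef_rot: [0.699, 0.715, 0.0, 0.0]
force: [0.3, 0.4, -2.7]
opening: 0.359
grasp_force: 59.7
```

Request:
{"method": "move_arm", "body": {"rows": [{"dr":[0,0,0],"dp":[0,0,0.05],"hand":-1},{"dr":[0,0,0],"dp":[0,0,0.12],"hand":-1},{"dr":[0,0,0],"dp":[0,0,0.2],"hand":-1},{"dr":[0,0,0],"dp":[0,0,0.28],"hand":-1},{"dr":[0,0,0],"dp":[0,0,0.36],"hand":-1},{"dr":[0,0,0],"dp":[0,0,0.42],"hand":-1},{"dr":[0,0,0],"dp":[0,0,0.445],"hand":-1},{"dr":[0,0,0],"dp":[0,0,0.455],"hand":-1},{"dr":[0,0,0],"dp":[0,0,0.46],"hand":-1},{"dr":[0,0,0],"dp":[0,0,0.46],"hand":-1}]}}

```text
clock: 53.3
eef_pos: [509.7, -57.9, 55.1]
eef_rot: [0.699, 0.715, 0.0, 0.0]
force: [0.4, 0.3, -3.2]
opening: 0.362
grasp_force: 59.9
```

Request:
{"method": "move_arm", "body": {"rows": [{"dr":[0,0,0],"dp":[0,0,0.003],"hand":-1},{"dr":[0,0,0],"dp":[-0.003,0,0.006],"hand":-1},{"dr":[0,0,0],"dp":[-0.006,0,0.006],"hand":-1},{"dr":[0,0,0],"dp":[-0.009,0,0.006],"hand":-1},{"dr":[0,0,0],"dp":[-0.012,0,0.006],"hand":-1},{"dr":[0,0,0],"dp":[-0.014,0,0.006],"hand":-1},{"dr":[0,0,0],"dp":[-0.016,0,0.006],"hand":-1},{"dr":[0,0,0],"dp":[-0.018,0,0.006],"hand":-1},{"dr":[0,0,0],"dp":[-0.02,0,0.006],"hand":-1},{"dr":[0,0,0],"dp":[-0.02,0,0.006],"hand":-1}]}}

```text
clock: 54.13
eef_pos: [509.8, -59.9, 54.7]
eef_rot: [0.699, 0.715, 0.001, 0.0]
force: [-0.4, 4.5, 5.6]
opening: 0.365
grasp_force: 60.9
```

Request:
{"method": "move_arm", "body": {"rows": [{"dr":[0,0,0],"dp":[-0.001,0,0],"hand":-1},{"dr":[0,0,0],"dp":[-0.002,0,0],"hand":-1},{"dr":[0,0,0],"dp":[-0.003,0,0],"hand":-1},{"dr":[0,0,0],"dp":[-0.004,0,0],"hand":-1},{"dr":[0,0,0],"dp":[-0.005,0,0],"hand":-1},{"dr":[0,0,0],"dp":[-0.006,0,0],"hand":-1},{"dr":[0,0,0],"dp":[-0.007,0,0],"hand":-1},{"dr":[0,0,0],"dp":[-0.008,0,0],"hand":-1},{"dr":[0,0,0],"dp":[-0.008,0,0],"hand":-1},{"dr":[0,0,0],"dp":[-0.008,0,0],"hand":-1}]}}

```text
clock: 54.97
eef_pos: [509.8, -60.8, 54.7]
eef_rot: [0.699, 0.715, 0.001, 0.0]
force: [0.4, 6.0, 4.7]
opening: 0.364
grasp_force: 60.9
```

Request:
{"method": "move_arm", "body": {"rows": [{"dr":[0,0,0],"dp":[0,0,-0.004],"hand":-1},{"dr":[0,0,0],"dp":[0,0,-0.008],"hand":-1},{"dr":[0,0,0],"dp":[0,0,-0.01],"hand":-1},{"dr":[0,0,0],"dp":[0,0,-0.01],"hand":-1},{"dr":[0,0,0],"dp":[-0.001,0,-0.01],"hand":-1},{"dr":[0,0,0],"dp":[-0.002,0,-0.01],"hand":-1},{"dr":[0,0,0],"dp":[-0.003,0,-0.01],"hand":-1},{"dr":[0,0,0],"dp":[-0.004,0,-0.01],"hand":-1},{"dr":[0,0,0],"dp":[-0.004,0,-0.01],"hand":-1},{"dr":[0,0,0],"dp":[-0.004,0,-0.01],"hand":-1}]}}

```text
clock: 55.8
eef_pos: [509.2, -61.2, 55.0]
eef_rot: [0.699, 0.715, 0.0, -0.0]
force: [3.0, 4.9, -4.7]
opening: 0.362
grasp_force: 59.7
```

Request:
{"method": "move_arm", "body": {"rows": [{"dr":[0,0,0],"dp":[0,0.01,-0.003],"hand":-1},{"dr":[0,0,0],"dp":[0,0.03,-0.007],"hand":-1},{"dr":[0,0,0],"dp":[0,0.055,-0.011],"hand":-1},{"dr":[0,0,0],"dp":[0,0.08,-0.014],"hand":-1},{"dr":[0,0,0],"dp":[0,0.105,-0.014],"hand":-1},{"dr":[0,0,0],"dp":[0,0.13,-0.014],"hand":-1},{"dr":[0,0,0],"dp":[0,0.155,-0.014],"hand":-1},{"dr":[0,0,0],"dp":[0,0.18,-0.014],"hand":-1},{"dr":[0,0,0],"dp":[0,0.2,-0.014],"hand":-1},{"dr":[0,0,0],"dp":[0,0.21,-0.014],"hand":-1}]}}

```text
clock: 56.63
eef_pos: [530.9, -60.7, 55.8]
eef_rot: [0.699, 0.715, -0.003, -0.004]
force: [-5.2, 5.0, -2.4]
opening: 0.368
grasp_force: 60.1
```

Request:
{"method": "move_arm", "body": {"rows": [{"dr":[0,0,0],"dp":[0,0.01,0],"hand":-1},{"dr":[0,0,0],"dp":[0,0.02,0.001],"hand":-1},{"dr":[0,0,0],"dp":[0,0.03,0.002],"hand":-1},{"dr":[0,0,0],"dp":[0,0.04,0.003],"hand":-1},{"dr":[0,0,0],"dp":[0,0.05,0.004],"hand":-1},{"dr":[0,0,0],"dp":[0,0.06,0.004],"hand":-1},{"dr":[0,0,0],"dp":[0,0.07,0.004],"hand":-1},{"dr":[0,0,0],"dp":[0,0.08,0.004],"hand":-1},{"dr":[0,0,0],"dp":[0,0.09,0.004],"hand":-1},{"dr":[0,0,0],"dp":[0,0.09,0.004],"hand":-1}]}}

```text
clock: 57.47
eef_pos: [541.7, -60.4, 55.2]
eef_rot: [0.699, 0.715, -0.003, -0.004]
force: [-4.2, 4.0, -3.9]
opening: 0.366
grasp_force: 60.0
```

cmd x is about 544.9. Next +5 mm, feeling for the stop.

Request:
{"method": "move_arm", "body": {"rows": [{"dr":[0,0,0],"dp":[0,0.005,0],"hand":-1},{"dr":[0,0,0],"dp":[0,0.01,0],"hand":-1},{"dr":[0,0,0],"dp":[0,0.015,0],"hand":-1},{"dr":[0,0,0],"dp":[0,0.02,0],"hand":-1},{"dr":[0,0,0],"dp":[0,0.025,0],"hand":-1},{"dr":[0,0,0],"dp":[0,0.03,0],"hand":-1},{"dr":[0,0,0],"dp":[0,0.035,0],"hand":-1},{"dr":[0,0,0],"dp":[0,0.04,0],"hand":-1},{"dr":[0,0,0],"dp":[0,0.042,0],"hand":-1},{"dr":[0,0,0],"dp":[0,0.042,0],"hand":-1}]}}

```text
clock: 58.3
eef_pos: [544.5, -60.3, 55.2]
eef_rot: [0.699, 0.715, -0.004, -0.005]
force: [-9.9, 4.4, 0.6]
opening: 0.364
grasp_force: 60.6
```

Request:
{"method": "move_arm", "body": {"rows": [{"dr":[0,0,0],"dp":[0,-0.008,0.003],"hand":-1},{"dr":[0,0,0],"dp":[0,-0.016,0.006],"hand":-1},{"dr":[0,0,0],"dp":[-0.001,-0.024,0.009],"hand":-1},{"dr":[0,0,0],"dp":[-0.002,-0.028,0.011],"hand":-1},{"dr":[0,0,0],"dp":[-0.003,-0.028,0.012],"hand":-1},{"dr":[0,0,0],"dp":[-0.004,-0.028,0.012],"hand":-1},{"dr":[0,0,0],"dp":[-0.005,-0.028,0.012],"hand":-1},{"dr":[0,0,0],"dp":[-0.005,-0.028,0.012],"hand":-1},{"dr":[0,0,0],"dp":[-0.005,-0.028,0.012],"hand":-1},{"dr":[0,0,0],"dp":[-0.005,-0.028,0.012],"hand":-1}]}}

```text
clock: 59.13
eef_pos: [544.3, -60.4, 55.1]
eef_rot: [0.699, 0.715, -0.001, -0.003]
force: [-4.9, 7.1, 3.2]
opening: 0.363
grasp_force: 60.9
```

Request:
{"method": "move_arm", "body": {"rows": [{"dr":[0,0,0],"dp":[0,0,0],"hand":-0.2},{"dr":[0,0,0],"dp":[0,0,0],"hand":0},{"dr":[0,0,0],"dp":[0,0,0],"hand":0.1},{"dr":[0,0,0],"dp":[0,0,0],"hand":0.1},{"dr":[0,0,0],"dp":[0,-0.01,-0.01],"hand":0.1},{"dr":[0,0,0],"dp":[0,-0.016,-0.06],"hand":0.1},{"dr":[0,0,0],"dp":[0,-0.016,-0.16],"hand":0.1},{"dr":[0,0,0],"dp":[0,-0.016,-0.3],"hand":0.1},{"dr":[0,0,0],"dp":[0,-0.016,-0.45],"hand":0.1},{"dr":[0,0,0],"dp":[0,-0.016,-0.6],"hand":0.1}]}}

```text
clock: 59.97
eef_pos: [545.0, -61.7, 128.3]
eef_rot: [0.699, 0.715, -0.0, 0.0]
force: [0.5, -0.9, 0.0]
opening: 0.547
grasp_force: 0.0
```

```bash
python3 - <<'E'
from dial import *
a,r=measure('e1')
c=cam('wrist')
for n,z in dict(spacer_c=56,plunger_tip=42,needle_tip=59,dial_centre=61).items():
    for d in spotter.tip_of(n,'wrist')[:1]: print(n,round(d['score'],2),ray(c,d['centre'],z))
b=get_image('top'); c=cam('top')
for d in spotter.tip_of('master_c','top')[:2]: print('master',round(d['score'],2),ray(c,d['centre'],34))
for n in ('white_spacer','loupe','setting_ring'):
  for d in spotter.tip_of(n,'top')[:1]: print(n,np.round(d['centre'],1))
E
```

```text
clock 59.9667 eef [545.  -61.7 128.3] [ 0.5 -0.9  0. ] hub 237 245 red 1124 zero bearing -12.1 dark dirs [np.float64(-46.5), np.float64(-47.0), np.float64(-46.0), np.float64(-47.5), np.float64(-45.5), np.float64(-48.0), np.float64(-45.0), np.float64(-48.5)]
spacer_c 0.44 [538.5  60.1  56. ]
plunger_tip 0.64 [546.3 -47.2  42. ]
needle_tip 0.52 [543.4  39.2  59. ]
dial_centre 0.74 [542.7  40.2  61. ]
master 0.63 [436.  288.2  34. ]
white_spacer [353.7 169.7]
loupe [335.6 133.9]
setting_ring [189.4 124.2]
```

```bash
python3 -c "
from h import *
print(sign_off())"
```

```text
the job is handed in; nothing more can be done
None
```

The job is handed in at about 60 s. The comparator is zeroed on the master to within about 1°, and the master is back in its wooden tray. The brass spacer is home in the gauge, reading about 35° (0.96 mm) under zero. One blemish: sliding the master in, it jammed briefly on table friction at about 33 N of push before I eased off and lifted it clear; the felt contacts with anvil and stop were about 10 N or less.

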